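Find the socket driver that fits a display stand's top nut and tighten it

TASK

The hex nut on top of the two-tier display stand is still loose: find out which of the three T-handle socket drivers in the wooden holder fits it, standing any driver that does not fit back upright in a pocket of the holder. Push the fitting driver fully down over the loose nut and turn it clockwise (seen from above) until the nut is tight. Finish still gripping that driver, upright and fully down on the tight nut, and leave the goods round about where they are.

Things in the scene. Friction and masses are not known exactly. Their poses are not given: they have to be found in the camera images.
- stand: two-tier display stand, fixed to the surface: pale wooden discs 230 across (top 24 above the sideboard) and 160 across (top at 128) on a brass tube. Origin: centre of its underside on the sideboard, z up; tube, threaded rod and nut are on its vertical axis.
- nut_base (a point): centre of the nut's underside, 130.5 above the sideboard, on a fixed washer 46 across where a driver's rim lands when fully down. Steel hex nut 19 across flats, 21.9 across corners, 11 high, chamfered 1.2; the 12 mm rod stands 7 above it. The point turns with the nut: two of the six flats are square to its x, z up.
- nut (a joint): nut rotation, rad: 0 is tight (hard stop), negative is loose (starts -0.8 to -0.45), growing clockwise seen from above. Stiff: about 0.12 N m to turn, stays where left. Of the three drivers one bore is too small and stops on top of the nut, one fits (1.3 mm clearance, 0.14 rad play either way), one drops over it but spins without turning it. Only trying tells which.
- rack: dark wooden driver holder, fixed, 62 (x) by 232 (y) by 27 high; origin: centre of its underside, z up. Three round pockets on its y axis at y = -75, 0, +75 mm, 41 across, rims chamfered 2.5, floors 9 above the sideboard (18 deep). A driver standing in one has its origin on that floor and its bar within 0.3 rad of the holder's x.
- driver_red: red T-handle socket driver, rigid, 0.13 to 0.25 kg. Origin: centre of the socket's open lower rim, z up the shaft. Socket 37 outside diameter, 34 high; hex bore 22 deep from below, two of its six flats square to x; shaft 15 thick; crossbar along x, 84 long, 16 wide (y), 22 high, 89 to 111 above the origin. Same as the others but for colour and bore size; which pocket holds it varies.
- driver_yellow: yellow T-handle socket driver, rigid, 0.13 to 0.25 kg. Origin: centre of the socket's open lower rim, z up the shaft. Socket 37 outside diameter, 34 high; hex bore 22 deep from below, two of its six flats square to x; shaft 15 thick; crossbar along x, 84 long, 16 wide (y), 22 high, 89 to 111 above the origin. Same as the others but for colour and bore size; which pocket holds it varies.
- driver_blue: blue T-handle socket driver, rigid, 0.13 to 0.25 kg. Origin: centre of the socket's open lower rim, z up the shaft. Socket 37 outside diameter, 34 high; hex bore 22 deep from below, two of its six flats square to x; shaft 15 thick; crossbar along x, 84 long, 16 wide (y), 22 high, 89 to 111 above the origin. Same as the others but for colour and bore size; which pocket holds it varies.
- soap_green: bystander, to be left alone: green wrapped soap bar, 53x78x26, under the cream-coloured one; origin at the centre of its underside
- soap_cream: bystander, to be left alone: cream-coloured wrapped soap bar, 53x78x26, on the green one; origin at the centre of its underside
- soap_pink: bystander, to be left alone: pink wrapped soap bar, 53x78x26; origin at the centre of its underside
- jar_pink: bystander, to be left alone: pink cream jar with a wooden lid, 68 across, 58 high; origin at the centre of its underside
- candle: bystander, to be left alone: candle in a glass, 70 across, 78 high; origin at the centre of its underside
- tin: bystander, to be left alone: small round tin, 47 across, 15 high; origin at the centre of its underside
- brush: bystander, to be left alone: wooden nail brush, 36x92x33; origin at the centre of its underside
- flask: bystander, to be left alone: square scent flask with a gilt cap, 44x62x120; origin at the centre of its underside

How it is judged (in metres and radians):
On the way, in this order (a step that is already met when the one before it is completed fails the run):
1. a held driver is fully down over the nut while the nut is still loose (value of joint nut below -0.2 rad and ((z of driver_red in the frame of nut_base between -0.004 and 0.003 m and horizontal distance between driver_red and nut_base below 0.0018 m and angle between driver_red's own z axis and vertical below 0.08 rad and contact force between the fingers and driver_red above 2 N) or (z of driver_yellow in the frame of nut_base between -0.004 and 0.003 m and horizontal distance between driver_yellow and nut_base below 0.0018 m and angle between driver_yellow's own z axis and vertical below 0.08 rad and contact force between the fingers and driver_yellow above 2 N) or (z of driver_blue in the frame of nut_base between -0.004 and 0.003 m and horizontal distance between driver_blue and nut_base below 0.0018 m and angle between driver_blue's own z axis and vertical below 0.08 rad and contact force between the fingers and driver_blue above 2 N))), for 0.1 s.
2. the nut is tight, turned by a held driver seated on it (value of joint nut above -0.09 rad and ((z of driver_red in the frame of nut_base between -0.004 and 0.003 m and horizontal distance between driver_red and nut_base below 0.0018 m and angle between driver_red's own z axis and vertical below 0.08 rad and contact force between the fingers and driver_red above 2 N) or (z of driver_yellow in the frame of nut_base between -0.004 and 0.003 m and horizontal distance between driver_yellow and nut_base below 0.0018 m and angle between driver_yellow's own z axis and vertical below 0.08 rad and contact force between the fingers and driver_yellow above 2 N) or (z of driver_blue in the frame of nut_base between -0.004 and 0.003 m and horizontal distance between driver_blue and nut_base below 0.0018 m and angle between driver_blue's own z axis and vertical below 0.08 rad and contact force between the fingers and driver_blue above 2 N))), for 0.2 s.
At the end, for the whole second after the job is handed in: The nut is within 0.09 rad of its tight stop; a driver gripped with over 2 N is fully down over it (rim within 3 mm of the washer, axes within 1.8 mm, tilt under 0.08 rad); the other two stand down in holder pockets (within 3.5 mm of the floor, tilt under 0.12 rad) (value of joint nut above -0.09 rad and ((z of driver_red in the frame of nut_base between -0.004 and 0.003 m and horizontal distance between driver_red and nut_base below 0.0018 m and angle between driver_red's own z axis and vertical below 0.08 rad and contact force between the fingers and driver_red above 2 N and z of driver_yellow in the frame of rack between 0.005 and 0.0125 m and x of driver_yellow in the frame of rack between -0.012 and 0.012 m and y of driver_yellow in the frame of rack between -0.09 and 0.09 m and angle between each of driver_yellow, driver_blue's own z axis and vertical below 0.12 rad and z of driver_blue in the frame of rack between 0.005 and 0.0125 m and x of driver_blue in the frame of rack between -0.012 and 0.012 m and y of driver_blue in the frame of rack between -0.09 and 0.09 m) or (z of driver_yellow in the frame of nut_base between -0.004 and 0.003 m and horizontal distance between driver_yellow and nut_base below 0.0018 m and angle between driver_yellow's own z axis and vertical below 0.08 rad and contact force between the fingers and driver_yellow above 2 N and z of driver_red in the frame of rack between 0.005 and 0.0125 m and x of driver_red in the frame of rack between -0.012 and 0.012 m and y of driver_red in the frame of rack between -0.09 and 0.09 m and angle between each of driver_red, driver_blue's own z axis and vertical below 0.12 rad and z of driver_blue in the frame of rack between 0.005 and 0.0125 m and x of driver_blue in the frame of rack between -0.012 and 0.012 m and y of driver_blue in the frame of rack between -0.09 and 0.09 m) or (z of driver_blue in the frame of nut_base between -0.004 and 0.003 m and horizontal distance between driver_blue and nut_base below 0.0018 m and angle between driver_blue's own z axis and vertical below 0.08 rad and contact force between the fingers and driver_blue above 2 N and z of driver_red in the frame of rack between 0.005 and 0.0125 m and x of driver_red in the frame of rack between -0.012 and 0.012 m and y of driver_red in the frame of rack between -0.09 and 0.09 m and angle between each of driver_red, driver_yellow's own z axis and vertical below 0.12 rad and z of driver_yellow in the frame of rack between 0.005 and 0.0125 m and x of driver_yellow in the frame of rack between -0.012 and 0.012 m and y of driver_yellow in the frame of rack between -0.09 and 0.09 m))); the arm keeps its last pose, push and grip.
It fails at once if a bystander is moved more than 30 mm or tipped (distance of any of soap_green, soap_cream, soap_pink, jar_pink, candle, tin, brush, flask from where it was at the start of the episode above 0.03 m or angle between any of soap_green, soap_cream, soap_pink, jar_pink, candle, tin, brush, flask's own z axis and vertical above 0.35 rad).
It also fails if it takes over 72 s, if anything falls off the work surface, if the arm or the gripper's body presses on something with over 40 N, if the wrist force passes 120 N, or if a joint passes its speed limit or range.

ROBOT

A 7-joint arm with a two-finger parallel gripper is mounted at the origin on a cart in front of the work surface, level with it; the furniture and walls round the work are solid. World frame = base frame: x ahead of the robot, y to its left, z up, the work surface at z = 0. Lengths are in mm, angles in rad, forces in N, time in s.
With the tool pointing down it reaches from about 425 to 875 mm from the base axis. Payload 4.7 kg.
Tool frame: the origin (TCP) lies midway between the tips of the shut fingers; the grasp point (between the pads) lies 19 mm behind it (ctrl.hold_point_z is the distance from the TCP to the grasp point, in mm); z points along the fingers, y is the line along which they close (so a half turn about z gives the same grasp; the last joint's range is limited). The gripper opens to 87 mm and grips with 3 to 60 N. Pads are 19 mm wide; open, the fingers measure 117 mm over their backs; the gripper's body (75 mm by 190 mm) begins 51 mm behind the grasp point.
Start: joints at [1.321, 0.321, -0.07, 1.45, 0.023, 1.371, -0.057], TCP at [169.467, -627.54, 222.587] pointing down, gripper open.
Joint ranges: [-2.86, 2.86], [-0.3, 2.09], [-1.38, 1.24], [0.06, 2.45], [-1.56, 4.7], [0.09, 2.05], [-2.69, 2.69]. Speed limits (rad/s): [2.57, 2.57, 3.14, 3.14, 3.14, 3.14, 3.14].

INTERFACE

Orientations are given as a 3x3 rotation matrix whose columns are the frame's x, y, z axes.
In Python, from plant import ctrl, viewer gives the robot as it stands (ctrl), with the cameras (viewer).
- The arm moves only by the shell command python3 nudge.py 'ROWS'. ROWS is a JSON object whose key "ticks" holds a list of rows, 1 to 5 of them, each of 5 numbers: dx, dy, dz in normalised numbers (1 is 800 mm), then a turn about the tool's z in parts of the range, where 1.0 means 180 degrees, then the finger opening in mm; each row is the pose to reach, as a shift and turn from the pose commanded when the command began, along the tool's axes at that moment; what a row does not reach only later rows make up. A row lasts 1/8 s, in which the tool goes at most 62.5 mm and 0.188 rad, less where a joint would pass 70% of its speed; a pose out of reach is approached as far as the arm can. The fingers move at their own pace and stop on an object; the grip force is fixed at half the most. Time passes only in rows, so rows that do not move let the fingers close. It prints the time, the measured TCP pose, the force, the opening and the grip force at its end. Shift and turn numbers lie between -1 and 1, and a call with a number outside is refused. Input that does not fit is refused with a message, and nothing moves.
- ctrl.sense(): the state, without advancing time (a new reading comes with each control period).
- viewer.capture(name): name is "scene" or "top"; returns a dict with "frame" (384x512x3 uint8, red, green, blue), "K" (3x3 intrinsics, pixels), "xyz" and "attitude" of the camera in the world. Camera axes: x right, y down, z forward; pixel columns grow to the right and rows downward; lengths in mm; the calibration is good to about 2 mm. A picture is of the moment at which its call begins. There is no depth.
- ctrl.finish_job(): hands the job in; it is judged then, once.
The state is a dict: "time_s": time; "joints": joint angles; "joint_vel": joint speeds; "joint_torque": joint torques, N m; "eef_pos": TCP position; "tool_rot": TCP orientation; "force": force on the tool from outside, world axes, zero at the start; "wrist_torque": the same for the moment, N m; "opening": finger opening in mm; "grasp_force": force on a finger pad.
Only numpy, scipy, OpenCV 4.12 (cv2) and the standard library are available. Lean on these libraries where they do the work, as an engineer would, in place of code of your own. Each camera call takes 0.05 s, during which the arm holds its last target. There are 200 camera calls.

## Working session

There is one attempt and no reset: what is moved stays moved. The work goes in short steps, Python scripts to look and compute and a shell command to move; the robot and the scene stay as the last step left them, time stands still between calls to the robot, and variables do not carry over. Pictures are saved under pics/ and viewed, at most 10 in all, crops included, and the job is handed in when it is done.

```bash
ls; mkdir -p pics; python3 - <<'E'
from plant import ctrl, viewer
import cv2,numpy as np
for n in("scene","top"):
    c=viewer.capture(n); cv2.imwrite(f"pics/{n}0.png",c["frame"][:,:,::-1]); print(n,c["K"],c["xyz"],c["attitude"])
s=ctrl.sense(); print(s["time_s"],s["eef_pos"],s["tool_rot"],s["opening"])
E
```

```text
nudge.py
pics
plant.py
scene [[475.87552694   0.         253.30572224]
 [  0.         475.87552694 195.09373049]
 [  0.           0.           1.        ]] [-528.20525007  688.67337519 1185.4289834 ] [[-0.52702555 -0.57217524  0.62837852]
 [-0.84959996  0.33680976 -0.40588064]
 [ 0.02059084 -0.74777983 -0.66362741]]
top [[423.12325865   0.         257.8325515 ]
 [  0.         423.12325865 193.49514602]
 [  0.           0.           1.        ]] [ 427.06969469   -9.05028245 1371.66527726] [[ 2.59784027e-02 -9.96592249e-01  7.82880033e-02]
 [-9.99662119e-01 -2.58298005e-02  2.91035751e-03]
 [-8.78276229e-04 -7.83371577e-02 -9.96926536e-01]]
0.1 [ 169.30158939 -627.03721764  221.57261658] [[ 9.65395746e-01  2.60788747e-01 -5.31580449e-04]
 [ 2.60789275e-01 -9.65394347e-01  1.64603523e-03]
 [-8.39172945e-05 -1.72770589e-03 -9.99998504e-01]] 86.94519129398151
```

View pics/scene0.png

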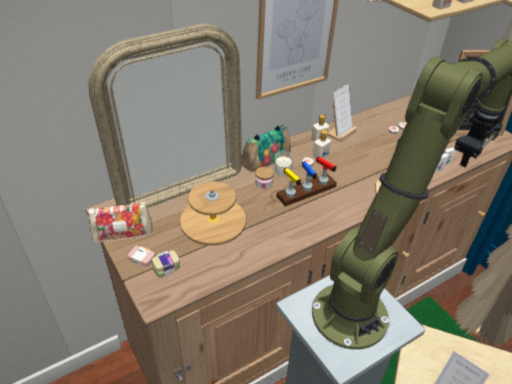

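View pics/top0.png

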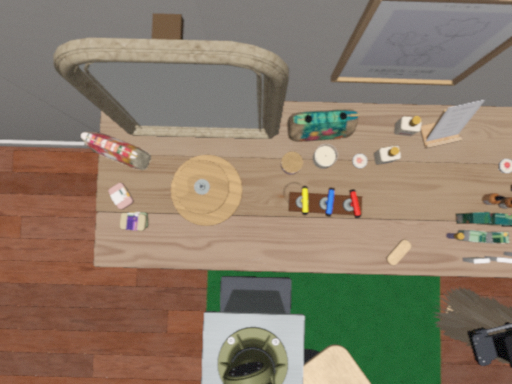

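```bash
cat > cam.py <<'E'
import cv2,numpy as np
def cap(n,save=None):
    from plant import ctrl, viewer
    c=viewer.capture(n); c["frame"]=np.ascontiguousarray(c["frame"])
    if save: cv2.imwrite(f"pics/{save}.png",c["frame"][:,:,::-1])
    return c
def ray(c,u,v):
    d=np.array(c["attitude"])@np.linalg.inv(c["K"])@np.array([u,v,1.]); return np.array(c["xyz"]),d
def plane(c,u,v,z):
    o,d=ray(c,u,v); return o+d*(z-o[2])/d[2]
def proj(c,p):
    q=np.array(c["K"])@np.array(c["attitude"]).T@(np.array(p)-c["xyz"]); return q[:2]/q[2]
def tri(o1,d1,o2,d2):
    A=np.stack([d1,-d2],1); s=np.linalg.lstsq(A,o2-o1,rcond=None)[0]
    a,b=o1+d1*s[0],o2+d2*s[1]; return (a+b)/2,np.linalg.norm(a-b)
H={"red":((0,8),),"yellow":((26,33),),"blue":((104,118),)}
def bars(c):
    h=cv2.cvtColor(c["frame"],cv2.COLOR_RGB2HSV); out={}
    for k,r in H.items():
        m=((h[...,0]>=r[0][0])&(h[...,0]<=r[0][1])&(h[...,1]>170)&(h[...,2]>90)).astype(np.uint8)
        n,l,st,ce=cv2.connectedComponentsWithStats(m)
        best=None
        cand=[i for i in range(1,n) if st[i,4]>25]
        out[k]=[(ce[i],st[i,4],np.argwhere(l==i)[:,::-1]) for i in sorted(cand,key=lambda i:-st[i,4])[:4]]
    return out
E
python3 - <<'E'
from cam import *
import pickle
t,s=cap("top"),cap("scene"); pickle.dump((t,s),open("c0.pkl","wb"))
for n,c in(("top",t),("scene",s)):
    for k,v in bars(c).items():
        for ce,a,pts in v: print(n,k,ce.round(1),a,cv2.minAreaRect(pts.astype(np.float32)), plane(c,*ce,112).round(1))
a=cv2.resize(t["frame"][145:235,160:250],None,fx=4.4,fy=4.4,interpolation=cv2.INTER_CUBIC)
b=cv2.resize(t["frame"][175:230,280:370],None,fx=4.4,fy=4.4,interpolation=cv2.INTER_CUBIC)
d=cv2.resize(s["frame"][175:250,175:250],(396,396),interpolation=cv2.INTER_CUBIC)
e=cv2.resize(s["frame"][150:205,265:340],(396,290)); 
L=np.vstack([a[:396],b[:200]]); 
R=np.vstack([d,e[:200]]); cv2.imwrite("pics/z.png",np.hstack([L[:,:396],R])[:,:,::-1])
E
```

```text
top red [355.1 203.4] 159 ((354.7353210449219, 202.94119262695312), (24.01102638244629, 7.761139392852783), 75.96376037597656) [ 503.8 -295.9  112. ]
top yellow [304.6 193.7] 56 ((304.5, 194.5), (13.0, 5.0), 90.0) [ 529.1 -144.9  112. ]
top blue [329.7 201.1] 88 ((329.4384765625, 200.9923095703125), (4.589284896850586, 22.450286865234375), 7.125016689300537) [ 508.9 -220.3  112. ]
scene red [325.  163.4] 103 ((324.2499694824219, 163.75), (17.32135772705078, 7.545937538146973), 30.963754653930664) [ 503.8 -289.1  112. ]
scene yellow [292. 174.] 49 ((292.0000305175781, 174.00001525878906), (15.55634880065918, 2.8284268379211426), 45.0) [ 514.6 -147.6  112. ]
scene blue [308.3 169. ] 73 ((307.5243835449219, 168.7804718017578), (14.680334091186523, 6.090776443481445), 51.34019088745117) [ 508.3 -215.5  112. ]
```

View pics/z.png

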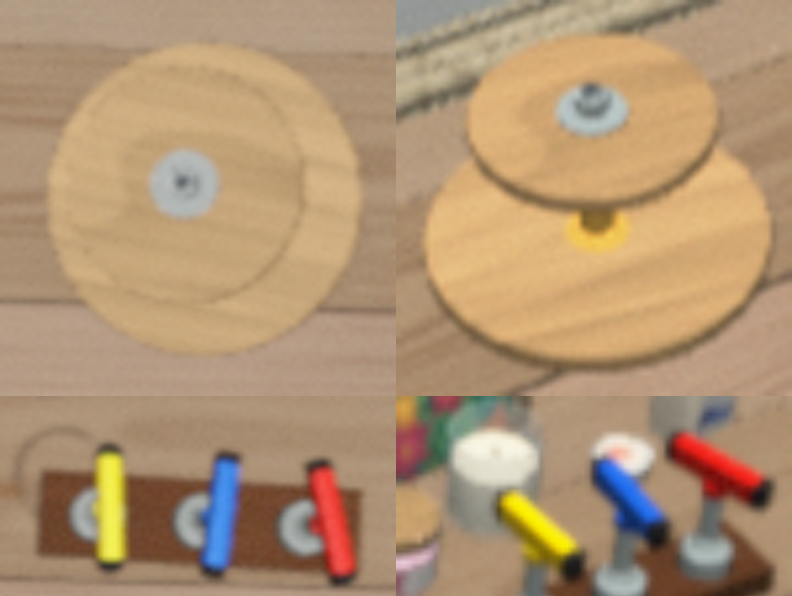

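```bash
cat >> cam.py <<'E'
HB={"red":(-6,9),"yellow":(22,36),"blue":(100,122)}
def bar(c,k,z,near=None):
    """centre (silhouette of coloured part) at height z, yaw of the bar; near = pixel to search round"""
    h=cv2.cvtColor(c["frame"],cv2.COLOR_RGB2HSV).astype(int); hh=np.where(h[...,0]>150,h[...,0]-180,h[...,0])
    lo,hi=HB[k]; m=((hh>=lo)&(hh<=hi)&(h[...,1]>150)&(h[...,2]>60)).astype(np.uint8)
    n,l,st,ce=cv2.connectedComponentsWithStats(m)
    i=max((i for i in range(1,n) if near is None or np.hypot(*(ce[i]-near))<25),key=lambda i:st[i,4])
    p=np.argwhere(l==i)[:,::-1].astype(np.float32)
    (cx,cy),_,_=r=cv2.minAreaRect(p); mu=ce[i]
    e=np.linalg.eigh(np.cov((p-mu).T))[1][:,1]
    a,b=plane(c,*(mu-10*e),z),plane(c,*(mu+10*e),z); d=b-a; d*=np.sign(d[0])
    return plane(c,*mu,z),np.arctan2(d[1],d[0]),mu,st[i,4],(cx,cy),r[1]
E
python3 - <<'E'
from cam import *
import pickle
t,s=pickle.load(open("c0.pkl","rb"))
near={"top":{"red":(333,204),"yellow":(305,201),"blue":(330,202)},"scene":{"red":(325,163),"yellow":(292,177),"blue":(308,169)}}
near["top"]["red"]=(355,203)
R={}
for n,c in(("top",t),("scene",s)):
    for k in HB:
        p,y,mu,a,rc,sz=bar(c,k,109,near[n][k]); R[n,k]=mu; print(n,k,p.round(1),round(y,3),mu.round(1),a,np.round(sz,1),plane(c,*rc,109).round(1))
for k in HB: print(k,"tri",*tri(*ray(t,*R["top",k]),*ray(s,*R["scene",k])))
# washer
for n,c,q in(("top",t,(201.8,186.8)),("scene",s,(212,195.5))):
    h=cv2.cvtColor(c["frame"],cv2.COLOR_RGB2HSV); m=(h[...,1]<75).astype(np.uint8)
    g=np.zeros_like(m); cv2.circle(g,(int(q[0]),int(q[1])),12,1,-1); m&=g
    p=np.argwhere(m)[:,::-1].astype(np.float32); hull=cv2.convexHull(p); mm=cv2.moments(hull); w=np.array([mm["m10"],mm["m01"]])/mm["m00"]
    print(n,"washer",len(p),w.round(2),p.min(0),p.max(0),plane(c,*w,130.5).round(1)); R[n]=w
print("washer tri",*tri(*ray(t,*R["top"]),*ray(s,*R["scene"])))
# rack
h=cv2.cvtColor(t["frame"],cv2.COLOR_RGB2HSV); m=((h[...,2]<115)&(h[...,1]>90)&((h[...,0]<18)|(h[...,0]>172))).astype(np.uint8)
m[:,:285]=0;m[:,367:]=0;m[:188]=0;m[220:]=0
p=np.argwhere(m)[:,::-1].astype(np.float32); (cx,cy),sz,an=r=cv2.minAreaRect(p); print("rack",r,plane(t,cx,cy,27).round(1),[plane(t,*q,27).round(0)[:2] for q in cv2.boxPoints(r)])
E
```

```text
top red [ 504.2 -297.   109. ] 0.237 [355.2 203.4] 181 [24.9  8.6] [ 505.  -296.4  109. ]
top yellow [ 510.  -146.7  109. ] 0.044 [305.  200.1] 154 [24.  7.] [ 510.3 -145.3  109. ]
top blue [ 507.5 -220.2  109. ] -0.106 [329.5 201.6] 121 [ 6.1 24.3] [ 509.2 -219.2  109. ]
scene red [ 507.4 -292.4  109. ] 0.183 [325.  163.2] 119 [18.7  7.9] [ 506.1 -289.1  109. ]
scene yellow [ 513.1 -142.7  109. ] -0.031 [291.1 175.3] 115 [17.2  8.3] [ 512.3 -139.3  109. ]
scene blue [ 511.4 -218.   109. ] -0.173 [308.2 169. ] 79 [15.1  6.1] [ 513.2 -216.4  109. ]
red tri [ 505.77196479 -294.62836797  109.3968194 ] 5.581430618944867
yellow tri [ 511.4376915  -144.62187506  109.28042463] 5.055313075797087
blue tri [ 508.57700099 -218.21364465  110.89631877] 4.12251361656507
top washer 215 [201.56 186.41] [194. 179.] [209. 194.] [541.2 160.9 130.5]
scene washer 113 [211.52 195.48] [205. 191.] [218. 200.] [539.6 164.4 130.5]
washer tri [542.04646682 162.13402768 127.40608586] 2.0022814841268133
rack ((324.5, 203.5), (27.0, 71.0), 90.0) [ 506.2 -218.    27. ] [array([ 546., -104.]), array([ 552., -331.]), array([ 466., -331.]), array([ 460., -106.])]
```

Careful with the scale: shifts go in shares of 800 mm and turns go in shares of 180 degrees. That gives: 228 mm / 800 = 0.285, -188 mm / 800 = -0.235.

```bash
python3 nudge.py '{"ticks": [[0.0575,-0.0475,0,0,50],[0.115,-0.095,0,0,50],[0.1725,-0.1425,0.0125,0,50],[0.23,-0.1888,0.0125,0,50],[0.285,-0.235,0.0125,0,50]]}'; python3 nudge.py '{"ticks": [[0.0575,-0.0475,0,0,50],[0.115,-0.095,0,0,50],[0.1725,-0.1425,0.0125,0,50],[0.23,-0.1888,0.025,0,50],[0.285,-0.2363,0.0375,0,50]]}'; python3 nudge.py '{"ticks": [[0,0,0,0.0382,50],[0,0,0,0.0732,50],[0,0,0,0.0732,50]]}'
cat > st.py <<'E'
import sys,numpy as np
from plant import ctrl, viewer
s=ctrl.sense(); R=np.array(s["tool_rot"]); p=np.array(s["eef_pos"])
print("t",s["time_s"],"p",p.round(1),"yaw",round(float(np.arctan2(R[1,0],R[0,0])),3),"F",np.round(s["force"],1),"M",np.round(s["wrist_torque"],2),"op",round(s["opening"],1),"g",round(s["grasp_force"],1),"q",np.round(s["joints"],2))
if len(sys.argv)>3:
    print("tool delta",(R.T@(np.array([float(a) for a in sys.argv[1:4]])-p)).round(1))
E
python3 st.py 511 -145 90
```

```text
time_s: 0.82
eef_pos: [341.5, -384.7, 212.4]
tool_rot: [[0.965, 0.261, 0.0], [0.261, -0.965, -0.0], [-0.0, 0.0, -1.0]]
force: [1.3, -0.9, -0.3]
opening: 51.8
grasp_force: 0.0
time_s: 1.45
eef_pos: [512.3, -143.2, 182.4]
tool_rot: [[0.965, 0.26, 0.001], [0.26, -0.965, -0.001], [0.0, 0.001, -1.0]]
force: [0.0, -0.2, -0.2]
opening: 50.1
grasp_force: 0.0
time_s: 1.82
eef_pos: [511.3, -144.5, 182.3]
tool_rot: [[0.999, 0.035, -0.0], [0.035, -0.999, -0.0], [-0.0, -0.0, -1.0]]
force: [-0.3, 0.2, 0.2]
opening: 49.9
grasp_force: 0.0
t 1.825 p [ 511.3 -144.5  182.3] yaw 0.035 F [-0.3  0.2  0.2] M [ 0.01  0.07 -0.01] op 49.9 g 0.0 q [ 0.71  0.13 -0.52  1.78  0.07  1.25 -1.36]
tool delta [-0.2  0.5 92.3]
```

To row units: 92 mm / 800 = 0.115, 80 mm / 800 = 0.1.

```bash
python3 nudge.py '{"ticks": [[0,0,0.0563,0,50],[0,0,0.1,0,50],[0,0,0.115,0,50],[0,0,0.115,0,50]]}' | tail -3; python3 nudge.py '{"ticks": [[0,0,0,0,10],[0,0,0,0,10],[0,0,0,0,10],[0,0,0,0,10],[0,0,0,0,10]]}'; python3 st.py
```

```text
force: [0.0, 0.1, 1.2]
opening: 50.0
grasp_force: 0.0
time_s: 2.95
eef_pos: [511.5, -144.5, 90.8]
tool_rot: [[0.999, 0.034, 0.0], [0.034, -0.999, 0.0], [0.0, -0.0, -1.0]]
force: [-0.2, 0.2, 1.2]
opening: 15.9
grasp_force: 29.9
t 2.95 p [ 511.5 -144.5   90.8] yaw 0.034 F [-0.2  0.2  1.2] M [ 0.15  0.07 -0.04] op 15.9 g 29.9 q [ 0.7   0.22 -0.52  1.89  0.12  1.07 -1.41]
```

To row units: -155 mm / 800 = -0.1938, -140 mm / 800 = -0.175.

```bash
python3 nudge.py '{"ticks": [[0,0,-0.05,0,10],[0,0,-0.1125,0,10],[0,0,-0.175,0,10],[0,0,-0.1938,0,10],[0,0,-0.1938,0,10]]}' | sed -n 2p; python3 nudge.py '{"ticks": [[0.01,-0.0625,0,0,10],[0.02,-0.1375,0,0,10],[0.03,-0.2125,0,0,10],[0.04,-0.2875,0,0,10],[0.05,-0.35,0,0,10]]}'|sed -n 2p;  python3 nudge.py '{"ticks": [[0,-0.025,0,0,10],[0,-0.0325,0,0,10],[0,-0.0325,0,0,10],[0,-0.0325,0,0,10]]}'|sed -n 2p;python3 st.py 540.5 162.3 240
python3 - <<'E'
from cam import *
t,s=cap("top"),cap("scene")
a=cv2.resize(t["frame"][135:235,150:250],(398,398),interpolation=cv2.INTER_CUBIC)
b=cv2.resize(s["frame"][140:240,165:265],(398,398),interpolation=cv2.INTER_CUBIC)
cv2.imwrite("pics/over.png",np.hstack([a,b])[:,:,::-1])
E
```

```text
eef_pos: [511.4, -144.7, 245.4]
eef_pos: [540.3, 138.7, 242.7]
eef_pos: [541.2, 160.5, 244.8]
t 4.7 p [541.2 160.5 244.8] yaw 0.031 F [-0.4 -0.3 -2.1] M [ 0.03 -0.04 -0.  ] op 15.8 g 30.0 q [ 0.34  0.2  -0.77  1.61  0.14  1.39 -1.98]
tool delta [-0.6 -1.8  4.8]
```

View pics/over.png

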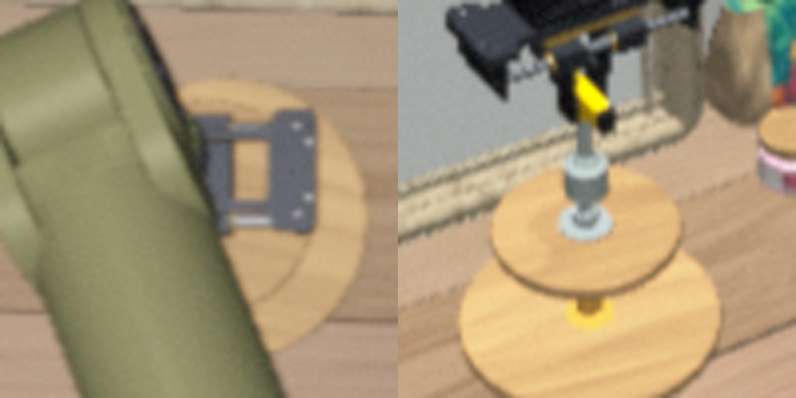

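```bash
cat >> cam.py <<'E'
def socket(s,s0,p0,show=False):
    """offset in pixels of the held socket's silhouette centre from where p0 (its expected centre) projects, by difference to the clean picture"""
    u,v=proj(s,p0); r=14
    y0,x0=int(v)-r,int(u)-r
    d=np.abs(s["frame"].astype(int)-s0["frame"]).max(2)[y0:y0+2*r,x0:x0+2*r]; m=d>28
    if show:
        for row in m: print("".join(".#"[int(q)] for q in row))
    return (u,v),m,(x0,y0)
E
python3 - <<'E'
from cam import *
import pickle
t0,s0=pickle.load(open("c0.pkl","rb"))
s=cap("scene"); pickle.dump(s,open("s1.pkl","wb"))
(u,v),m,o=socket(s,s0,(541.2,160.5,180),True); print(u,v,o)
print([proj(s,(541.2,160.5,z)).round(1) for z in(163,197,130.5)])
E
```

```text
.........##############.....
..........#############.....
...........#####.######.....
............#.....#####.....
..............###.####......
.............####...........
.............####...........
.............####...........
.............####...........
............########........
..........##.########.......
.........############.......
.........############.......
.........############.......
.........############.......
.........############.......
.........############.......
.........############.......
.........############.......
..........###########.......
..........##########........
............#######.........
............................
............................
............................
............................
............................
............................
211.77972966162886 183.47199250694393 (197, 169)
[array([212. , 187.4]), array([211.6, 179.5]), array([212.3, 194.8])]
```

To row units: 15 mm / 800 = 0.0188, -1.8 mm / 800 = -0.0023.

```bash
python3 nudge.py '{"ticks": [[-0.0008,-0.0023,0,0,10],[-0.0008,-0.0023,0.0188,0,10],[-0.0008,-0.0023,0.0188,0,10]]}'|sed -n 2p; python3 st.py;  python3 nudge.py '{"ticks": [[0,0,0.005,0,10],[0,0,0.0075,0,10],[0,0,0.01,0,10],[0,0,0.0125,0,10],[0,0,0.0125,0,10]]}'|sed -n 2p;python3 st.py
```

```text
eef_pos: [539.6, 163.8, 228.7]
t 5.225 p [539.6 163.8 228.7] yaw 0.034 F [-0.6 -0.2 -1.7] M [-0.01 -0.08  0.01] op 15.9 g 30.0 q [ 0.34  0.21 -0.77  1.64  0.15  1.36 -1.99]
eef_pos: [541.1, 164.7, 223.0]
t 5.85 p [541.1 164.7 223. ] yaw 0.034 F [-2.7 -0.5  8.1] M [-0.31  0.69 -0.  ] op 15.6 g 30.0 q [ 0.34  0.21 -0.77  1.65  0.15  1.34 -2.  ]
```

To row units: -6 mm / 800 = -0.0075, 2.2 mm / 800 = 0.0028.

```bash
python3 nudge.py '{"ticks": [[0,0.0028,-0.0075,0,10],[0,0.0028,-0.0075,0,10],[0,0.0028,-0.0075,0,10]]}'|sed -n 2p; python3 st.py;  python3 nudge.py '{"ticks": [[0,0,0.0025,0,10],[0,0,0.005,0,10],[0,0,0.0075,0,10],[0,0,0.0075,0,10]]}'|sed -n 2p;python3 st.py
```

```text
eef_pos: [540.3, 161.9, 226.1]
t 6.225 p [540.3 161.9 226.1] yaw 0.034 F [-0.5  0.1 -2.5] M [ 0.03  0.03 -0.05] op 15.7 g 30.0 q [ 0.34  0.21 -0.77  1.64  0.15  1.35 -1.99]
eef_pos: [541.0, 162.3, 222.9]
t 6.725 p [541.  162.3 222.9] yaw 0.034 F [-4.3 -0.8 11.1] M [-0.41  0.81 -0.03] op 15.9 g 30.0 q [ 0.34  0.21 -0.77  1.65  0.15  1.34 -1.99]
```

To row units: -0.3 rad / 3.1416 = -0.0955.

```bash
python3 nudge.py '{"ticks": [[0,0,0,-0.0318,10],[0,0,0,-0.0637,10],[0,0,0,-0.0955,10],[0,0,0,-0.0955,10]]}'|sed -n 2p; python3 st.py;  python3 nudge.py '{"ticks": [[0,0,0,-0.0318,10],[0,0,0,-0.0637,10],[0,0,0,-0.0955,10],[0,0,0,-0.0955,10]]}'|sed -n 2p;python3 st.py
```

```text
eef_pos: [541.7, 162.6, 222.9]
t 7.225 p [541.7 162.6 222.9] yaw 0.335 F [-0.8 -0.5  8.7] M [-0.11  0.26  0.02] op 16.0 g 30.0 q [ 0.37  0.22 -0.81  1.65  0.16  1.34 -1.7 ]
eef_pos: [541.9, 162.8, 222.8]
t 7.725 p [541.9 162.8 222.8] yaw 0.635 F [ 0.  -0.5  7.9] M [-0.06  0.02 -0.07] op 15.6 g 30.0 q [ 0.4   0.22 -0.84  1.64  0.17  1.35 -1.41]
```

To row units: -0.45 rad / 3.1416 = -0.1432.

```bash
python3 nudge.py '{"ticks": [[0,0,0,-0.0318,10],[0,0,0,-0.0637,10],[0,0,0,-0.0955,10],[0,0,0,-0.1273,10],[0,0,0,-0.1432,10]]}'|sed -n 2p; python3 st.py
python3 - <<'E'
from cam import *
import pickle
t0,s0=pickle.load(open("c0.pkl","rb"))
s=cap("scene"); pickle.dump(s,open("s2.pkl","wb"))
(u,v),m,o=socket(s,s0,(541.7,162.6,158),True); print(u,v,o)
print([proj(s,(541.7,162.6,z)).round(1) for z in(141,175)])
b=cv2.resize(s["frame"][150:230,165:265],None,fx=6,fy=6,interpolation=cv2.INTER_CUBIC)
cv2.imwrite("pics/on1.png",b[:,:,::-1])
E
```

```text
eef_pos: [542.1, 163.2, 222.9]
t 8.35 p [542.1 163.2 222.9] yaw 1.086 F [0.1 1.4 7.6] M [ 0.16 -0.04 -0.  ] op 16.1 g 30.0 q [ 0.45  0.24 -0.91  1.64  0.19  1.35 -0.97]
.....##...#######...........
..........#######...........
...........######...........
............#####...........
............#####...........
............#####...........
............#####...........
............#####...........
............#####...........
..........##########........
.........############.......
.........############.......
.........############.......
.........############.......
.........############.......
.........############.......
.........############.......
.........#####..#####.......
.........####...#####.......
..........####.#####........
..........##.####.##........
............................
............................
............................
............................
............................
............................
............................
211.39311196413675 188.69798289670666 (197, 174)
[array([211.6, 192.6]), array([211.2, 184.8])]
```

View pics/on1.png

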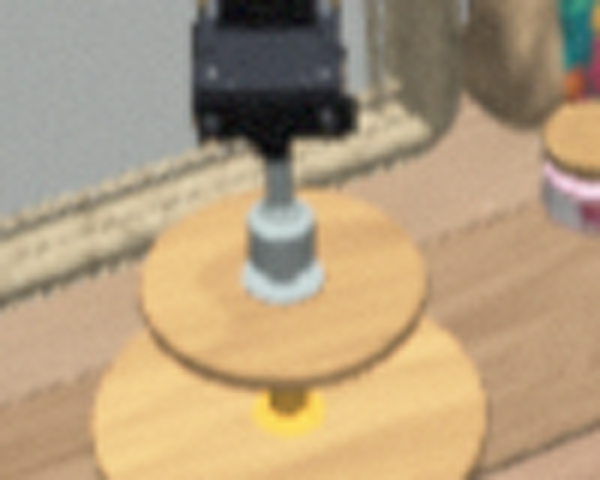

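To row units: -25 mm / 800 = -0.0313, -15 mm / 800 = -0.0188, 0.72 rad / 3.1416 = 0.2292.

```bash
python3 nudge.py '{"ticks": [[0,0,-0.0188,0,10],[0,0,-0.0313,0.0573,10],[0,0,-0.0313,0.1146,10],[0,0,-0.0313,0.1719,10],[0,0,-0.0313,0.2292,10]]}'|sed -n 2p; python3 nudge.py '{"ticks": [[0,0,0,0.0573,10],[0,0,0,0.105,10],[0,0,0,0.105,10],[0,0,0,0.105,10]]}'|sed -n 2p; python3 st.py 511.5 -144.5 240
```

```text
eef_pos: [540.2, 161.9, 245.7]
eef_pos: [540.3, 162.1, 245.6]
t 9.525 p [540.3 162.1 245.6] yaw 0.036 F [ 0.4 -0.8 -2.4] M [ 0.01  0.01 -0.01] op 15.5 g 30.0 q [ 0.35  0.2  -0.78  1.61  0.14  1.39 -1.98]
tool delta [-40.  305.3   5.6]
```

To row units: 280 mm / 800 = 0.35, 230 mm / 800 = 0.2875.

```bash
python3 nudge.py '{"ticks": [[-0.01,0.0625,0,0,10],[-0.02,0.1375,0,0,10],[-0.03,0.2125,0,0,10],[-0.04,0.2875,0,0,10],[-0.05,0.35,0,0,10]]}'|sed -n 2p;  python3 nudge.py '{"ticks": [[0,0.025,0,0,10],[0,0.0313,0,0,10],[0,0.0313,0,0,10],[0,0.0313,0,0,10]]}'|sed -n 2p;python3 st.py 511.5 -144.5 92
```

```text
eef_pos: [509.3, -121.9, 245.7]
eef_pos: [511.2, -141.9, 245.6]
t 10.65 p [ 511.2 -141.9  245.6] yaw 0.037 F [ 0.2 -0.4 -2.2] M [ 0.04 -0.02  0.04] op 15.8 g 30.0 q [ 0.74  0.09 -0.55  1.7   0.04  1.37 -1.35]
tool delta [  0.2   2.7 153.6]
```

To row units: 125 mm / 800 = 0.1563, 120 mm / 800 = 0.15.

```bash
python3 nudge.py '{"ticks": [[0,0.0031,0.0625,0,10],[0,0.0031,0.125,0,10],[0,0.0031,0.15,0,10],[0,0.0031,0.1563,0,10],[0,0.0031,0.1563,0,10]]}'|sed -n 2p;python3 st.py 511.5 -144.5 92;  python3 nudge.py '{"ticks": [[0,0,0.0125,0,10],[0,0,0.025,0,10],[0,0,0.035,0,10],[0,0,0.035,0,10]]}'|sed -n 2p;python3 st.py 511.5 -144.5 92
```

```text
eef_pos: [511.6, -145.9, 121.3]
t 11.275 p [ 511.6 -145.9  121.3] yaw 0.035 F [ 0.2  0.  -1.7] M [-0.02  0.02 -0.04] op 15.5 g 30.0 q [ 0.73  0.18 -0.54  1.85  0.1   1.13 -1.39]
tool delta [-0.  -1.4 29.3]
eef_pos: [510.2, -146.3, 91.5]
t 11.775 p [ 510.2 -146.3   91.5] yaw 0.034 F [ 0.4  0.7 -3.3] M [ 0.36 -0.03 -0.03] op 15.9 g 30.0 q [ 0.72  0.22 -0.54  1.88  0.13  1.07 -1.41]
tool delta [ 1.4 -1.7 -0.5]
```

To row units: -75 mm / 800 = -0.0938, -50 mm / 800 = -0.0625.

```bash
python3 nudge.py '{"ticks": [[0,0,0,0,50],[0,0,0,0,50],[0,0,-0.0625,0,50],[0,0,-0.0938,0,50]]}'|sed -n 2p;  python3 nudge.py '{"ticks": [[-0.005,0.0625,0,0,50],[-0.005,0.0913,0,0.0477,50],[-0.005,0.0913,0,0.0477,50],[-0.005,0.0913,0,0.0477,50]]}'|sed -n 2p;python3 st.py 509 -219 91
python3 - <<'E'
from cam import *
t,s=cap("top"),cap("scene")
for n,c,q in(("top",t,(305,201)),("scene",s,(292,177))):
    try: p,y,mu,a,_,sz=bar(c,"yellow",109,q); print(n,p.round(1),round(y,3),a)
    except ValueError: print(n,"none")
E
```

```text
eef_pos: [512.2, -147.1, 170.4]
eef_pos: [509.7, -218.4, 167.7]
t 12.775 p [ 509.7 -218.4  167.7] yaw -0.113 F [ 0.7 -0.2  0.2] M [ 0.01  0.02 -0.02] op 50.3 g 0.0 q [ 0.79  0.18 -0.48  1.75  0.09  1.23 -1.4 ]
tool delta [-0.6  0.7 76.7]
top [ 481.8 -148.3  109. ] -1.339 36
scene [ 512.5 -145.   109. ] -0.034 111
```

To row units: 76 mm / 800 = 0.095, 70 mm / 800 = 0.0875.

```bash
python3 nudge.py '{"ticks": [[0,0,0.0563,0,50],[0,0,0.0875,0,50],[0,0,0.095,0,50],[0,0,0.095,0,50]]}' | sed -n 2p; python3 nudge.py '{"ticks": [[0,0,0,0,10],[0,0,0,0,10],[0,0,0,0,10],[0,0,0,0,10]]}'|sed -n 2p; python3 st.py; python3 nudge.py '{"ticks": [[0,0,-0.05,0,10],[0,0,-0.1125,0,10],[0,0,-0.175,0,10],[0,0,-0.1938,0,10],[0,0,-0.1938,0,10]]}' | sed -n 2p;python3 st.py 540.5 162.3 240
```

```text
eef_pos: [509.8, -219.1, 92.0]
eef_pos: [509.4, -219.8, 91.8]
t 13.875 p [ 509.4 -219.8   91.8] yaw -0.116 F [ 0.2  1.3 -0.5] M [ 0.32 -0.05  0.07] op 18.0 g 0.9 q [ 0.78  0.26 -0.47  1.83  0.13  1.08 -1.43]
eef_pos: [509.4, -219.7, 246.4]
t 14.5 p [ 509.4 -219.7  246.4] yaw -0.116 F [ 0.5 -0.  -2.2] M [0.06 0.12 0.  ] op 16.0 g 30.0 q [ 0.8   0.14 -0.48  1.64  0.06  1.38 -1.38]
tool delta [ -13.4 -383.1    6.3]
```

To row units: -300 mm / 800 = -0.375, -240 mm / 800 = -0.3.

```bash
python3 nudge.py '{"ticks": [[-0.0025,-0.075,0,0,10],[-0.005,-0.15,0,0,10],[-0.0075,-0.225,0,0,10],[-0.01,-0.3,0,0,10],[-0.0125,-0.375,0,0,10]]}'|sed -n 2p;  python3 nudge.py '{"ticks": [[-0.0013,-0.0625,0,0,10],[-0.0038,-0.0938,0,0,10],[-0.0038,-0.1038,0,0,10],[-0.0038,-0.1038,0,0,10],[-0.0038,-0.1038,0,0,10]]}'|sed -n 2p;python3 st.py 540.5 162.3 240
python3 - <<'E'
from cam import *
import pickle
t0,s0=pickle.load(open("c0.pkl","rb"))
from plant import ctrl, viewer; p=ctrl.sense()["eef_pos"]
s=cap("scene"); z=p[2]-81.8
(u,v),m,o=socket(s,s0,(p[0],p[1],z+17),True); print(u,v,o)
print([proj(s,(p[0],p[1],q)).round(1) for q in(z,z+34)])
E
```

```text
eef_pos: [532.7, 80.8, 243.7]
eef_pos: [541.0, 160.0, 245.8]
t 15.75 p [541.  160.  245.8] yaw -0.119 F [-0.3 -0.4 -2.4] M [ 0.01 -0.01  0.01] op 16.0 g 30.0 q [ 0.35  0.2  -0.78  1.61  0.14  1.39 -2.13]
tool delta [-0.7 -2.2  5.8]
..........###########.......
..........############......
.............#########......
..............########......
..............########......
.............#########......
.............######.........
.............####...........
.............####...........
.............#####..........
...........#.####.##........
..........#####.#####.......
.........############.......
.........############.......
..........###########.......
.........############.......
..........###########.......
..........###########.......
..........###########.......
..........###########.......
..........###########.......
...........#########........
............#....#..........
............................
............................
............................
............................
............................
211.9317282416196 183.24111134711572 (197, 169)
[array([212.1, 187.2]), array([211.7, 179.2])]
```

To row units: 16 mm / 800 = 0.02, -1 mm / 800 = -0.0013.

```bash
python3 nudge.py '{"ticks": [[-0.0009,-0.0013,0.02,0,10],[-0.0009,-0.0013,0.02,0,10],[-0.0009,-0.0013,0.02,0,10],[-0.0009,-0.0013,0.02,0,10]]}'|sed -n 2p;python3 st.py 540 162.2 220
```

```text
eef_pos: [540.3, 163.3, 230.7]
t 16.3 p [540.3 163.3 230.7] yaw -0.116 F [ 0.3  0.1 -2. ] M [ 0.   -0.03 -0.02] op 15.6 g 30.0 q [ 0.35  0.21 -0.78  1.63  0.15  1.36 -2.14]
tool delta [-0.2  1.2 10.7]
```

To row units: 12 mm / 800 = 0.015, 10 mm / 800 = 0.0125.

```bash
python3 nudge.py '{"ticks": [[-0.0006,0.0013,0.005,0,10],[-0.0006,0.0013,0.0088,0,10],[-0.0006,0.0013,0.0125,0,10],[-0.0006,0.0013,0.015,0,10],[-0.0006,0.0013,0.015,0,10]]}'|sed -n 2p;python3 st.py 540 162.2 220;python3 nudge.py '{"ticks": [[0,0,0,-0.0318,10],[0,0,0,-0.0637,10],[0,0,0,-0.0955,10],[0,0,0,-0.0955,10]]}'|sed -n 2p; python3 st.py
```

```text
eef_pos: [540.5, 163.1, 221.2]
t 16.925 p [540.5 163.1 221.2] yaw -0.116 F [-1.6 -1.1 10.1] M [-0.06  0.73 -0.03] op 15.8 g 30.0 q [ 0.35  0.21 -0.78  1.65  0.15  1.34 -2.14]
tool delta [-0.4  1.   1.2]
eef_pos: [540.6, 163.1, 221.2]
t 17.425 p [540.6 163.1 221.2] yaw 0.185 F [-2.2 -1.1 11. ] M [ 0.01  0.67 -0.06] op 15.9 g 30.0 q [ 0.38  0.22 -0.82  1.65  0.16  1.34 -1.85]
```

To row units: -0.4 rad / 3.1416 = -0.1273.

```bash
for i in 1; do python3 nudge.py '{"ticks": [[0,0,0,-0.0318,10],[0,0,0,-0.0637,10],[0,0,0,-0.0955,10],[0,0,0,-0.1273,10],[0,0,0,-0.1273,10]]}'|sed -n 2p;python3 st.py; python3 nudge.py '{"ticks": [[0,0,0,-0.0318,10],[0,0,0,-0.0637,10],[0,0,0,-0.0955,10],[0,0,0,-0.1273,10],[0,0,0,-0.1273,10]]}'|sed -n 2p; python3 st.py; done
```

```text
eef_pos: [540.5, 162.9, 220.7]
t 18.05 p [540.5 162.9 220.7] yaw 0.585 F [-2.4  0.3  9.4] M [-0.06  0.5   0.05] op 15.7 g 30.0 q [ 0.42  0.23 -0.87  1.65  0.18  1.34 -1.46]
eef_pos: [540.2, 162.6, 218.9]
t 18.675 p [540.2 162.6 218.9] yaw 0.983 F [0.3 1.1 0.8] M [ 0.15 -0.28  0.06] op 15.9 g 30.0 q [ 0.46  0.24 -0.93  1.65  0.2   1.35 -1.08]
```

To row units: 12 mm / 800 = 0.015, 9 mm / 800 = 0.0113.

```bash
python3 nudge.py '{"ticks": [[0,0,0.0038,0,10],[0,0,0.0075,0,10],[0,0,0.0113,0,10],[0,0,0.015,0,10],[0,0,0.015,0,10]]}'|sed -n 2p; python3 st.py
```

```text
eef_pos: [543.2, 165.2, 215.7]
t 19.3 p [543.2 165.2 215.7] yaw 0.982 F [-8.  -0.9 39.8] M [-0.22  1.75  0.08] op 15.7 g 30.0 q [ 0.46  0.25 -0.93  1.65  0.21  1.33 -1.09]
```

To row units: -9 mm / 800 = -0.0113.

```bash
python3 nudge.py '{"ticks": [[0,0,-0.0113,0,10],[0,0,-0.0113,0,10],[0,0,-0.0113,0,10]]}'|sed -n 2p; python3 st.py
python3 - <<'E'
from cam import *
import pickle
t0,s0=pickle.load(open("c0.pkl","rb"))
from plant import ctrl, viewer; p=ctrl.sense()["eef_pos"]
s=cap("scene"); z=p[2]-81.8
(u,v),m,o=socket(s,s0,(p[0],p[1],z+17),True); print(u,v,o)
b=cv2.resize(s["frame"][150:230,165:265],None,fx=6,fy=6,interpolation=cv2.INTER_CUBIC)
cv2.imwrite("pics/on2.png",b[:,:,::-1])
E
```

```text
eef_pos: [540.5, 163.2, 216.6]
t 19.675 p [540.5 163.2 216.6] yaw 0.983 F [1.8 2.1 8.1] M [ 0.49 -0.29  0.01] op 15.7 g 30.0 q [ 0.46  0.25 -0.92  1.65  0.2   1.34 -1.08]
..........#######..#######..
..........#######...........
..........#######...........
............#####...........
............#####...........
............#####...........
............#####...........
............#####...........
............#####...........
............#######.........
..........##########........
.........############.......
.........############.......
.........############.......
.........############.......
.........#########.##.......
.........#######..###.......
.........####..######.......
.........###.####.###.......
.........###......###.......
..........###....###........
...........########.........
............#####...........
............................
............................
............................
............................
............................
211.46697836130426 190.38887535317062 (197, 176)
```

View pics/on2.png

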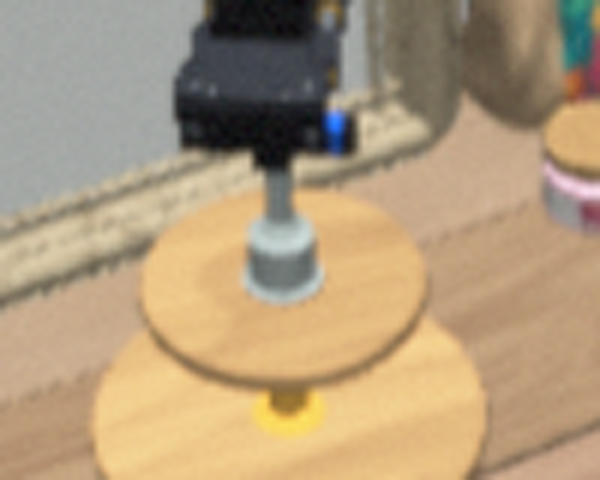

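Careful with the scale: shifts go in shares of 800 mm and turns go in shares of 180 degrees. That gives: 1 mm / 800 = 0.0013, 0.1 rad / 3.1416 = 0.0318.

```bash
python3 nudge.py '{"ticks": [[0,0,0.0013,0.0159,10],[0,0,0.0013,0.0318,10],[0,0,0.0013,0.0318,10]]}'|sed -n 2p; python3 st.py;python3 nudge.py '{"ticks": [[0,0,0,-0.0318,10],[0,0,0,-0.0637,10],[0,0,0,-0.0796,10],[0,0,0,-0.0796,10]]}'|sed -n 2p; python3 st.py; python3 nudge.py '{"ticks": [[0,0,0,-0.0318,10],[0,0,0,-0.0477,10],[0,0,0,-0.0477,10]]}'|sed -n 2p; python3 st.py
```

```text
eef_pos: [540.6, 163.4, 216.0]
t 20.1 p [540.6 163.4 216. ] yaw 0.883 F [0.1 1.2 8.7] M [ 0.43 -0.14  0.1 ] op 15.8 g 30.0 q [ 0.45  0.24 -0.91  1.65  0.2   1.34 -1.18]
eef_pos: [540.4, 163.2, 215.9]
t 20.6 p [540.4 163.2 215.9] yaw 1.133 F [-0.2  2.3  9.2] M [0.34 0.05 0.02] op 15.8 g 30.0 q [ 0.48  0.25 -0.95  1.65  0.21  1.34 -0.94]
eef_pos: [540.6, 163.5, 215.9]
t 20.975 p [540.6 163.5 215.9] yaw 1.283 F [1.1 1.9 8.9] M [ 0.52 -0.19 -0.05] op 15.7 g 30.0 q [ 0.5   0.26 -0.97  1.65  0.22  1.34 -0.8 ]
```

To row units: -0.15 rad / 3.1416 = -0.0477.

```bash
python3 nudge.py '{"ticks": [[0,0,0,-0.0318,10],[0,0,0,-0.0477,10],[0,0,0,-0.0477,10]]}'|sed -n 2p; python3 st.py; python3 nudge.py '{"ticks": [[0,0,0,-0.0318,10],[0,0,0,-0.0477,10],[0,0,0,-0.0477,10]]}'|sed -n 2p; python3 st.py; python3 nudge.py '{"ticks": [[0,0,0,0.0318,10],[0,0,0,0.0637,10],[0,0,0,0.0637,10]]}'|sed -n 2p; python3 st.py;python3 nudge.py '{"ticks": [[0,0,0,0.0318,10],[0,0,0,0.0637,10],[0,0,0,0.0637,10]]}'|sed -n 2p; python3 st.py
```

```text
eef_pos: [540.6, 163.5, 216.0]
t 21.35 p [540.6 163.5 216. ] yaw 1.433 F [0.8 1.7 9.1] M [ 0.48 -0.1  -0.16] op 15.6 g 30.0 q [ 0.51  0.27 -0.99  1.65  0.23  1.34 -0.65]
eef_pos: [540.5, 163.5, 215.9]
t 21.725 p [540.5 163.5 215.9] yaw 1.582 F [0.1 2.2 9.8] M [ 0.55 -0.06 -0.35] op 15.9 g 30.1 q [ 0.53  0.27 -1.02  1.65  0.24  1.35 -0.51]
eef_pos: [540.5, 163.5, 216.0]
t 22.1 p [540.5 163.5 216. ] yaw 1.383 F [1.1 2.3 9.4] M [ 0.48 -0.18  0.01] op 15.7 g 30.0 q [ 0.51  0.26 -0.98  1.65  0.22  1.34 -0.7 ]
eef_pos: [540.6, 163.5, 215.9]
t 22.475 p [540.6 163.5 215.9] yaw 1.183 F [0.9 1.2 9. ] M [ 0.48 -0.19 -0.04] op 15.7 g 30.0 q [ 0.48  0.25 -0.95  1.65  0.21  1.34 -0.89]
```

```bash
python3 - <<'E'
from cam import *
s=cap("scene"); 
C=np.array([540.6,162.6]); n=np.array(s["xyz"])[:2]-C; n/=np.hypot(*n)
for o in (130.5,135.5):
    print(o,"shaft/top back",proj(s,[*(C-n*18.5),o+34]).round(1),"front top",proj(s,[*(C+n*18.5),o+34]).round(1),"front bottom",proj(s,[*(C+n*18.5),o]).round(1),"left",proj(s,[C[0]-n[1]*18.5,C[1]+n[0]*18.5,o]).round(1))
print("washer front",proj(s,[*(C+n*23),130.5]))
g=s["frame"].mean(2)
for u in (208,211,212,214): print(u,list(zip(range(180,204),g[180:204,u].astype(int))))
E
```

```text
130.5 shaft/top back [211.3 183.8] front top [211.7 191.1] front bottom [212.  198.8] left [217.4 194.9]
135.5 shaft/top back [211.2 182.6] front top [211.6 189.9] front bottom [212.  197.7] left [217.4 193.7]
washer front [212.09136313 199.75266294]
208 [(180, np.int64(173)), (181, np.int64(171)), (182, np.int64(164)), (183, np.int64(174)), (184, np.int64(176)), (185, np.int64(178)), (186, np.int64(189)), (187, np.int64(187)), (188, np.int64(184)), (189, np.int64(192)), (190, np.int64(201)), (191, np.int64(182)), (192, np.int64(137)), (193, np.int64(107)), (194, np.int64(106)), (195, np.int64(104)), (196, np.int64(110)), (197, np.int64(121)), (198, np.int64(165)), (199, np.int64(182)), (200, np.int64(165)), (201, np.int64(171)), (202, np.int64(172)), (203, np.int64(174))]
211 [(180, np.int64(112)), (181, np.int64(114)), (182, np.int64(114)), (183, np.int64(114)), (184, np.int64(115)), (185, np.int64(113)), (186, np.int64(118)), (187, np.int64(146)), (188, np.int64(173)), (189, np.int64(187)), (190, np.int64(198)), (191, np.int64(205)), (192, np.int64(177)), (193, np.int64(122)), (19
[... 582 characters left out ...]
.int64(117)), (197, np.int64(115)), (198, np.int64(139)), (199, np.int64(169)), (200, np.int64(177)), (201, np.int64(167)), (202, np.int64(176)), (203, np.int64(178))]
214 [(180, np.int64(146)), (181, np.int64(151)), (182, np.int64(177)), (183, np.int64(183)), (184, np.int64(184)), (185, np.int64(177)), (186, np.int64(172)), (187, np.int64(177)), (188, np.int64(185)), (189, np.int64(199)), (190, np.int64(210)), (191, np.int64(190)), (192, np.int64(146)), (193, np.int64(114)), (194, np.int64(110)), (195, np.int64(109)), (196, np.int64(109)), (197, np.int64(125)), (198, np.int64(165)), (199, np.int64(188)), (200, np.int64(175)), (201, np.int64(176)), (202, np.int64(177)), (203, np.int64(178))]
```

To row units: 0.2 rad / 3.1416 = 0.0637.

```bash
for i in 1 2 3; do :; done; python3 nudge.py '{"ticks": [[0,0,0,0.0318,10],[0,0,0,0.0637,10],[0,0,0,0.0637,10]]}' >/dev/null; python3 st.py; python3 nudge.py '{"ticks": [[0,0,0,0.0318,10],[0,0,0,0.0637,10],[0,0,0,0.0637,10]]}'>/dev/null; python3 st.py;python3 nudge.py '{"ticks": [[0,0,0,0.0318,10],[0,0,0,0.0637,10],[0,0,0,0.0637,10]]}'>/dev/null; python3 st.py
```

```text
t 22.9 p [540.7 163.4 215.9] yaw 0.982 F [1.2 2.8 8.5] M [ 0.49 -0.22  0.03] op 15.5 g 30.0 q [ 0.46  0.25 -0.92  1.65  0.2   1.34 -1.08]
t 23.275 p [540.8 163.4 215.9] yaw 0.782 F [1.3 1.3 9.4] M [ 0.46 -0.3   0.02] op 15.9 g 30.0 q [ 0.44  0.24 -0.89  1.65  0.19  1.34 -1.27]
t 23.65 p [540.9 163.3 215.9] yaw 0.582 F [1.2 1.2 8. ] M [ 0.49 -0.31 -0.01] op 15.9 g 30.0 q [ 0.41  0.23 -0.87  1.66  0.18  1.33 -1.47]
```

To row units: 0.1 rad / 3.1416 = 0.0318.

```bash
python3 nudge.py '{"ticks": [[0,0,0,0.0318,10]]}' >/dev/null; python3 st.py; python3 nudge.py '{"ticks": [[0,0,0,0.0318,10]]}'>/dev/null; python3 st.py;python3 nudge.py '{"ticks": [[0,0,0,-0.0318,10]]}'>/dev/null; python3 st.py;python3 nudge.py '{"ticks": [[0,0,0,-0.0318,10]]}'>/dev/null; python3 st.py;python3 nudge.py '{"ticks": [[0,0,0,-0.0477,10]]}'>/dev/null; python3 st.py;python3 nudge.py '{"ticks": [[0,0,0,-0.0477,10]]}'>/dev/null; python3 st.py;python3 nudge.py '{"ticks": [[0,0,0,-0.0477,10]]}'>/dev/null; python3 st.py
```

```text
t 23.775 p [540.9 163.3 215.9] yaw 0.481 F [1.  1.6 8.6] M [ 0.43 -0.33  0.14] op 15.6 g 30.0 q [ 0.4   0.23 -0.85  1.66  0.18  1.33 -1.57]
t 23.9 p [540.9 163.2 215.9] yaw 0.38 F [1.5 2.5 8.5] M [ 0.42 -0.35  0.12] op 15.8 g 30.0 q [ 0.39  0.23 -0.84  1.66  0.17  1.33 -1.66]
t 24.025 p [540.9 163.3 216. ] yaw 0.484 F [1.8 0.9 8. ] M [ 0.49 -0.27 -0.17] op 15.8 g 30.0 q [ 0.4   0.23 -0.85  1.66  0.18  1.33 -1.56]
t 24.15 p [540.9 163.3 215.9] yaw 0.586 F [0.8 1.4 8.2] M [ 0.52 -0.3  -0.26] op 15.7 g 30.0 q [ 0.42  0.23 -0.87  1.66  0.18  1.33 -1.46]
t 24.275 p [540.8 163.3 215.9] yaw 0.737 F [1.1 2.6 7.7] M [ 0.56 -0.3  -0.21] op 15.6 g 30.0 q [ 0.43  0.24 -0.89  1.65  0.19  1.34 -1.32]
t 24.4 p [540.8 163.4 216. ] yaw 0.887 F [1.5 2.3 8.4] M [ 0.53 -0.27 -0.21] op 15.8 g 30.0 q [ 0.45  0.24 -0.91  1.65  0.19  1.34 -1.17]
t 24.525 p [540.7 163.4 215.9] yaw 1.037 F [1.6 2.7 8.9] M [ 0.52 -0.15 -0.18] op 15.7 g 30.0 q [ 0.46  0.25 -0.93  1.65  0.2   1.34 -1.03]
```

To row units: 0.45 rad / 3.1416 = 0.1432.

```bash
python3 nudge.py '{"ticks": [[0,0,0,0.0477,10],[0,0,0,0.0955,10],[0,0,0,0.1432,10],[0,0,0,0.1751,10]]}' >/dev/null; python3 st.py; python3 nudge.py '{"ticks": [[0,0,0,0.0318,10]]}'>/dev/null; python3 st.py;python3 nudge.py '{"ticks": [[0,0,0,0.0318,10]]}'>/dev/null; python3 st.py;python3 nudge.py '{"ticks": [[0,0,0,0.0318,10]]}'>/dev/null; python3 st.py;python3 nudge.py '{"ticks": [[0,0,0,0.0318,10]]}'>/dev/null; python3 st.py;python3 nudge.py '{"ticks": [[0,0,0,0.0318,10]]}'>/dev/null; python3 st.py;python3 nudge.py '{"ticks": [[0,0,0,0.0318,10]]}'>/dev/null; python3 st.py;
```

```text
t 25.025 p [540.9 163.3 215.9] yaw 0.48 F [2.  2.2 8. ] M [ 0.45 -0.34  0.2 ] op 15.3 g 30.0 q [ 0.4   0.23 -0.85  1.66  0.18  1.33 -1.57]
t 25.15 p [540.9 163.3 215.9] yaw 0.38 F [1.3 2.2 8.8] M [ 0.43 -0.35  0.15] op 15.9 g 30.0 q [ 0.39  0.23 -0.84  1.66  0.17  1.33 -1.66]
t 25.275 p [540.9 163.2 215.9] yaw 0.28 F [1.6 2.1 8.7] M [ 0.38 -0.37  0.24] op 15.7 g 30.0 q [ 0.38  0.22 -0.82  1.66  0.17  1.33 -1.76]
t 25.4 p [541.  163.1 215.9] yaw 0.18 F [1.8 1.9 8.5] M [ 0.38 -0.36  0.18] op 15.7 g 30.0 q [ 0.37  0.22 -0.81  1.66  0.16  1.33 -1.86]
t 25.525 p [541. 163. 216.] yaw 0.08 F [0.8 0.5 8.2] M [ 0.38 -0.42  0.02] op 15.9 g 30.0 q [ 0.36  0.22 -0.8   1.66  0.16  1.33 -1.95]
t 25.65 p [541.  163.  215.9] yaw -0.02 F [1.2 1.6 7.9] M [ 0.36 -0.3   0.04] op 15.7 g 30.0 q [ 0.35  0.21 -0.79  1.66  0.16  1.33 -2.05]
t 25.775 p [540.9 162.7 215.9] yaw -0.12 F [0.7 0.5 9.2] M [ 0.22 -0.21  0.09] op 15.5 g 30.0 q [ 0.34  0.21 -0.77  1.66  0.15  1.33 -2.15]
```

To row units: 0.1 rad / 3.1416 = 0.0318.

```bash
python3 nudge.py '{"ticks": [[0,0,0,0.0318,10]]}' >/dev/null; python3 st.py; python3 nudge.py '{"ticks": [[0,0,0,0.0318,10]]}'>/dev/null; python3 st.py;python3 nudge.py '{"ticks": [[0,0,0,0.0318,10]]}'>/dev/null; python3 st.py;python3 nudge.py '{"ticks": [[0,0,0,0.0318,10]]}'>/dev/null; python3 st.py
python3 - <<'E'
from cam import *
s=cap("scene"); h=s["frame"][150:230,165:265]
cv2.imwrite("pics/on3.png",cv2.resize(h,None,fx=6,fy=6,interpolation=cv2.INTER_CUBIC)[:,:,::-1])
E
```

```text
t 25.9 p [540.7 162.7 215.9] yaw -0.22 F [1.  1.2 8.8] M [ 0.33 -0.16  0.13] op 15.7 g 30.0 q [ 0.33  0.21 -0.76  1.66  0.15  1.33 -2.25]
t 26.025 p [540.9 162.8 215.9] yaw -0.32 F [1.6 1.  8. ] M [ 0.34 -0.34  0.15] op 16.1 g 30.0 q [ 0.32  0.21 -0.75  1.66  0.15  1.33 -2.34]
t 26.15 p [541.  162.8 215.9] yaw -0.42 F [1.1 0.8 8.8] M [ 0.29 -0.36  0.32] op 15.8 g 30.0 q [ 0.31  0.21 -0.74  1.66  0.14  1.33 -2.44]
t 26.275 p [541.  162.7 215.9] yaw -0.52 F [1.4 1.8 8.5] M [ 0.3  -0.37  0.47] op 16.0 g 30.2 q [ 0.3   0.2  -0.73  1.66  0.14  1.33 -2.54]
```

View pics/on3.png

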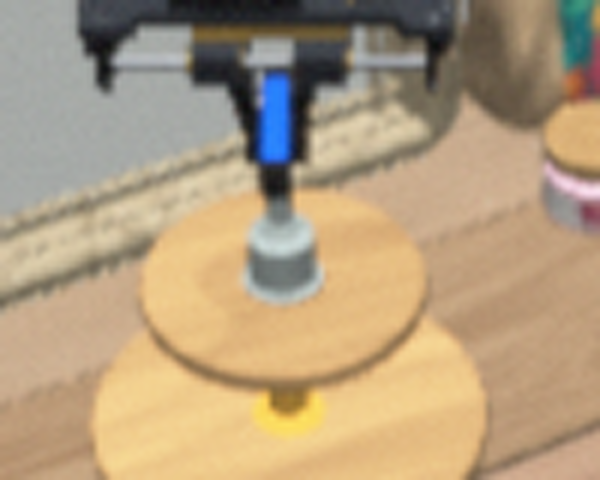

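To row units: -0.07 rad / 3.1416 = -0.0223.

```bash
python3 nudge.py '{"ticks": [[0,0,0,-0.0223,10],[0,0,0,-0.0223,10],[0,0,0,-0.0223,10]]}' >/dev/null; python3 st.py
python3 - <<'E'
from cam import *
import pickle
t0,s0=pickle.load(open("c0.pkl","rb"))
t,s=cap("top"),cap("scene")
for k,a,b in(("yellow",(305,201),(292,177)),("red",(355,203),(325,163))):
  for n,c,c0,q in(("top",t,t0,a),("scene",s,s0,b)):
    for w in(c0,c):
        p,y,mu,ar,_,sz=bar(w,k,109,q); print(k,n,p.round(1),round(y,3),ar,mu.round(1))
E
```

```text
t 26.7 p [541.  162.7 215.9] yaw -0.448 F [2.  1.1 7.5] M [ 0.34 -0.33 -0.05] op 15.7 g 30.0 q [ 0.31  0.21 -0.74  1.66  0.14  1.33 -2.47]
yellow top [ 510.  -146.7  109. ] 0.044 154 [305.  200.1]
yellow top [ 509.1 -148.1  109. ] 0.055 150 [305.4 200.4]
yellow scene [ 513.1 -142.7  109. ] -0.031 115 [291.1 175.3]
yellow scene [ 512.2 -144.9  109. ] -0.042 112 [291.7 175.3]
red top [ 504.2 -297.   109. ] 0.237 181 [355.2 203.4]
red top [ 504.4 -296.9  109. ] 0.236 181 [355.2 203.3]
red scene [ 507.4 -292.4  109. ] 0.183 119 [325.  163.2]
red scene [ 507.2 -292.6  109. ] 0.197 120 [325.  163.2]
```

To row units: 0.06 rad / 3.1416 = 0.0191.

```bash
python3 nudge.py '{"ticks": [[0,0,0,0.0191,10]]}' >/dev/null; python3 st.py;python3 nudge.py '{"ticks": [[0,0,0,0.0191,10]]}' >/dev/null; python3 st.py;python3 nudge.py '{"ticks": [[0,0,0,0,10],[0,0,0,0,10],[0,0,0,0,10]]}' >/dev/null; python3 st.py
```

```text
t 26.925 p [541.  162.7 215.9] yaw -0.508 F [1.6 0.8 7.9] M [ 0.32 -0.32  0.34] op 16.1 g 30.1 q [ 0.3   0.2  -0.73  1.66  0.14  1.33 -2.53]
t 27.05 p [541.  162.8 215.9] yaw -0.569 F [1.7 1.5 8. ] M [ 0.23 -0.38  0.33] op 15.7 g 30.1 q [ 0.3   0.2  -0.72  1.66  0.14  1.33 -2.59]
t 27.425 p [541.  162.8 215.9] yaw -0.567 F [1.6 1.2 7.9] M [ 0.32 -0.41  0.09] op 15.5 g 30.0 q [ 0.3   0.2  -0.72  1.66  0.14  1.33 -2.58]
```

```bash
python3 - <<'E'
from cam import *
s=cap("scene"); h=cv2.cvtColor(s["frame"],cv2.COLOR_RGB2HSV).astype(int)
m=(h[...,0]>=100)&(h[...,0]<=125)&(h[...,1]>130)&(h[...,2]>50); m[:145]=0;m[200:]=0;m[:,:195]=0;m[:,230:]=0
for v in range(150,192):
    u=np.flatnonzero(m[v]); 
    if len(u): print(v,u.min(),u.max(),u.mean(),end=" | ")
print()
C=np.array([540.9,162.7])
for y in(-.75,-.57,-.45,-.35,-.25,-.1):
    e=np.array([-np.cos(y),-np.sin(y)]); print(y,[proj(s,[*(C+r*e),230.5]).round(1) for r in(0,20,36)])
E
```

```text
162 210 212 211.0 | 163 209 213 211.0 | 164 209 213 211.0 | 165 209 213 211.0 | 166 209 213 211.0 | 167 209 213 211.0 | 168 208 213 210.5 | 169 207 213 210.0 | 170 207 213 210.0 | 171 207 213 210.0 | 172 207 213 210.0 | 173 207 213 210.0 | 174 207 213 210.0 | 175 207 213 210.0 | 176 207 213 210.0 | 177 209 211 210.0 | 
-0.75 [array([210.6, 171.7]), array([209. , 175.5]), array([207.6, 178.7])]
-0.57 [array([210.6, 171.7]), array([210.1, 175.6]), array([209.7, 178.9])]
-0.45 [array([210.6, 171.7]), array([210.9, 175.6]), array([211.1, 178.8])]
-0.35 [array([210.6, 171.7]), array([211.5, 175.6]), array([212.2, 178.7])]
-0.25 [array([210.6, 171.7]), array([212.1, 175.5]), array([213.3, 178.6])]
-0.1 [array([210.6, 171.7]), array([213. , 175.3]), array([215. , 178.2])]
```

To row units: -45 mm / 800 = -0.0563, -20 mm / 800 = -0.025.

```bash
python3 nudge.py '{"ticks": [[0,0,0,0,45],[0,0,0,0,45],[0,0,-0.025,0,45],[0,0,-0.0563,0,45],[0,0,-0.0563,0,45]]}' >/dev/null; python3 st.py
python3 nudge.py '{"ticks": [[0,0,0,-0.0573,45],[0,0,0,-0.1146,45],[0,0,0,-0.1719,45],[0,0,0,-0.2292,45],[0,0,0,-0.2865,45]]}' >/dev/null
python3 nudge.py '{"ticks": [[0,0,0,-0.0573,45],[0,0,0,-0.1146,45],[0,0,0,-0.1719,45],[0,0,0,-0.2292,45],[0,0,0,-0.2865,45]]}' >/dev/null
python3 st.py
python3 - <<'E'
from cam import *
s=cap("scene"); h=s["frame"][130:230,150:275]
cv2.imwrite("pics/free.png",cv2.resize(h,None,fx=5,fy=5,interpolation=cv2.INTER_CUBIC)[:,:,::-1])
h=cv2.cvtColor(s["frame"],cv2.COLOR_RGB2HSV).astype(int)
m=(h[...,0]>=100)&(h[...,0]<=125)&(h[...,1]>130)&(h[...,2]>50); m[:145]=0;m[200:]=0;m[:,:185]=0;m[:,240:]=0
for v in range(150,192):
    u=np.flatnonzero(m[v]); 
    if len(u): print(v,u.min(),u.max(),u.mean(),end=" | ")
E
```

```text
t 28.1 p [540.1 162.5 260.4] yaw -0.567 F [0.5 0.2 0. ] M [0.05 0.01 0.03] op 44.5 g 0.0 q [ 0.3   0.18 -0.72  1.59  0.12  1.41 -2.57]
t 29.35 p [538.8 161.9 257.7] yaw 1.24 F [-0.3  0.   0.4] M [-0.05 -0.03 -0.05] op 44.8 g 0.0 q [ 0.47  0.22 -0.93  1.59  0.18  1.42 -0.81]
170 210 212 211.0 | 171 209 212 210.5 | 172 208 212 210.0 | 173 208 212 210.0 | 174 208 212 210.0 | 175 208 212 210.0 | 176 208 212 210.0 | 177 211 211 211.0 |
```

View pics/free.png

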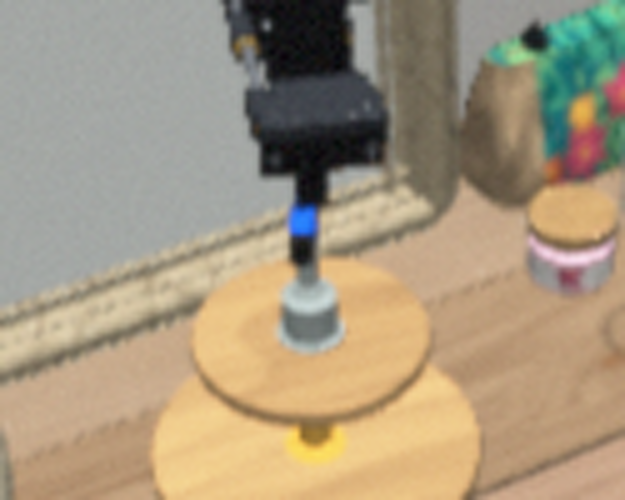

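To row units: -0.9 rad / 3.1416 = -0.2865.

```bash
python3 nudge.py '{"ticks": [[0,0,0,-0.0573,45],[0,0,0,-0.1146,45],[0,0,0,-0.1719,45],[0,0,0,-0.2292,45],[0,0,0,-0.2865,45]]}' >/dev/null
python3 nudge.py '{"ticks": [[0,0,0,-0.0573,45],[0,0,0,-0.1146,45],[0,0,0,-0.1369,45],[0,0,0,-0.1369,45],[0,0,0,-0.1369,45]]}' >/dev/null
python3 st.py 540.5 162.4 213
```

```text
t 30.65 p [539.3 162.2 258.9] yaw 2.561 F [-0.   0.1  0.4] M [ 0.07 -0.15  0.04] op 45.0 g 0.0 q [ 0.61  0.28 -1.13  1.59  0.26  1.44  0.46]
tool delta [-0.9  0.9 45.9]
```

To row units: 46 mm / 800 = 0.0575, 40 mm / 800 = 0.05.

```bash
python3 nudge.py '{"ticks": [[-0.0011,0.0006,0.025,0,45],[-0.0011,0.0006,0.05,0,45],[-0.0011,0.0006,0.0575,0,45],[-0.0011,0.0006,0.0575,0,45]]}' >/dev/null; python3 st.py
python3 nudge.py '{"ticks": [[0,0,0,0,10],[0,0,0,0,10],[0,0,0,0,10],[0,0,0,0,10],[0,0,0,0,10]]}' >/dev/null; python3 st.py
python3 nudge.py '{"ticks": [[0,0,0.0025,0,10],[0,0,0.0025,0,10]]}' >/dev/null; python3 st.py
```

```text
t 31.15 p [540.2 162.2 212.7] yaw 2.564 F [ 0.6 -0.4  0.1] M [ 0.06 -0.18  0.01] op 44.9 g 0.0 q [ 0.6   0.31 -1.11  1.65  0.29  1.36  0.43]
t 31.775 p [541.  162.7 213.8] yaw 2.564 F [1.8 1.  0.6] M [ 0.24 -0.32  0.23] op 15.8 g 30.0 q [ 0.6   0.31 -1.12  1.65  0.29  1.36  0.43]
t 32.025 p [541.3 162.8 213.7] yaw 2.564 F [-1.4 -0.6 10.2] M [-0.2   0.38  0.16] op 15.9 g 30.0 q [ 0.6   0.31 -1.12  1.65  0.29  1.35  0.43]
```

To row units: 0.1 rad / 3.1416 = 0.0318.

```bash
for k in a; do python3 nudge.py '{"ticks": [[0,0,0,0.0318,10]]}' >/dev/null; python3 st.py; python3 nudge.py '{"ticks": [[0,0,0,0.0318,10]]}'>/dev/null; python3 st.py;python3 nudge.py '{"ticks": [[0,0,0,0.0318,10]]}'>/dev/null; python3 st.py;python3 nudge.py '{"ticks": [[0,0,0,0.0318,10]]}'>/dev/null; python3 st.py; python3 nudge.py '{"ticks": [[0,0,0,0,10],[0,0,0,0,10]]}'>/dev/null; python3 st.py; done
python3 - <<'E'
from cam import *
s=cap("scene"); 
C=np.array([540.9,162.7])
for y in(-.97,-.8,-.57,-.35):
    e=np.array([-np.cos(y),-np.sin(y)]); print(y,[proj(s,[*(C+r*e),230.5]).round(1) for r in(0,20,36)])
h=cv2.cvtColor(s["frame"],cv2.COLOR_RGB2HSV).astype(int)
m=(h[...,0]>=100)&(h[...,0]<=125)&(h[...,1]>130)&(h[...,2]>50); m[:145]=0;m[200:]=0;m[:,:185]=0;m[:,240:]=0
for v in range(150,192):
    u=np.flatnonzero(m[v]); 
    if len(u): print(v,u.min(),u.max(),u.mean(),end=" | ")
E
```

```text
t 32.15 p [541.3 162.8 213.8] yaw 2.462 F [-1.6 -1.   9.2] M [-0.1   0.4   0.15] op 15.6 g 30.0 q [ 0.58  0.31 -1.1   1.65  0.28  1.35  0.34]
t 32.275 p [541.3 162.7 213.8] yaw 2.361 F [-0.9  0.1 10. ] M [-0.13  0.43  0.12] op 15.6 g 30.0 q [ 0.57  0.3  -1.08  1.65  0.27  1.35  0.24]
t 32.4 p [541.2 162.6 213.7] yaw 2.26 F [-2.8 -0.9  9.8] M [-0.24  0.48  0.28] op 15.6 g 30.0 q [ 0.56  0.29 -1.06  1.65  0.26  1.35  0.15]
t 32.525 p [541.2 162.8 213.8] yaw 2.16 F [-2.1 -0.5 11.3] M [-0.16  0.51  0.02] op 16.2 g 30.0 q [ 0.55  0.29 -1.04  1.65  0.25  1.35  0.06]
t 32.775 p [541.2 162.7 213.7] yaw 2.163 F [-2.3 -0.6 11.7] M [-0.14  0.55 -0.18] op 15.6 g 30.0 q [ 0.55  0.29 -1.04  1.65  0.25  1.35  0.06]
-0.97 [array([210.6, 171.7]), array([207.7, 175.2]), array([205.3, 178.2])]
-0.8 [array([210.6, 171.7]), array([208.7, 175.5]), array([207.1, 178.6])]
-0.57 [array([210.6, 171.7]), array([210.1, 175.6]), array([209.7, 178.9])]
-0.35 [array([210.6, 171.7]), array([211.5, 175.6]), array([212.2, 178.7])]
167 211 212 211.5 | 168 208 212 210.0 | 169 207 212 209.5 | 170 206 212 209.0 | 171 206 212 209.0 | 172 205 212 208.5 | 173 205 211 208.0 | 174 205 211 208.0 | 175 204 211 207.5 | 176 205 211 208.0 | 177 207 211 209.0 | 178 207 209 208.0 |
```

To row units: -45 mm / 800 = -0.0563, -25 mm / 800 = -0.0313, -0.72 rad / 3.1416 = -0.2292.

```bash
python3 nudge.py '{"ticks": [[0,0,-0.0313,0,10],[0,0,-0.0563,-0.0573,10],[0,0,-0.0563,-0.1146,10],[0,0,-0.0563,-0.1719,10],[0,0,-0.0563,-0.2292,10]]}' >/dev/null;python3 nudge.py '{"ticks": [[0,0,0,-0.0446,10],[0,0,0,-0.0446,10]]}' >/dev/null; python3 st.py 509.6 -219.5 245
```

```text
t 33.7 p [540.2 161.8 255.8] yaw 3.022 F [-0.  -0.1 -2.4] M [ 0.13 -0.14 -0.01] op 16.1 g 29.9 q [ 0.66  0.32 -1.21  1.59  0.3   1.44  0.88]
tool delta [ -15.1 -382.2   11. ]
```

To row units: -300 mm / 800 = -0.375, -240 mm / 800 = -0.3.

```bash
python3 nudge.py '{"ticks": [[-0.0025,-0.075,0,0,10],[-0.005,-0.15,0,0,10],[-0.0075,-0.225,0,0,10],[-0.01,-0.3,0,0,10],[-0.0125,-0.375,0,0,10]]}'|sed -n 2p;  python3 nudge.py '{"ticks": [[-0.0025,-0.0625,0,0,10],[-0.0063,-0.0975,0,0,10],[-0.0063,-0.1,0,0,10],[-0.0063,-0.1,0,0,10],[-0.0063,-0.1,0,0,10]]}'|sed -n 2p;python3 st.py 509.6 -219.5 125
```

```text
eef_pos: [514.6, -138.9, 256.6]
eef_pos: [511.5, -214.3, 256.8]
t 34.95 p [ 511.5 -214.3  256.8] yaw 3.027 F [-0.2  0.9 -0.9] M [ 0.12 -0.2   0.03] op 15.8 g 29.9 q [ 1.32  0.25 -1.13  1.61  0.23  1.42  1.63]
tool delta [  1.3  -5.5 131.8]
```

To row units: 128 mm / 800 = 0.16, 125 mm / 800 = 0.1563.

```bash
python3 nudge.py '{"ticks": [[0.0019,-0.005,0.0625,0,10],[0.0019,-0.005,0.125,0,10],[0.0019,-0.005,0.1563,0,10],[0.0019,-0.005,0.16,0,10],[0.0019,-0.005,0.16,0,10]]}'|sed -n 2p;python3 st.py 509.6 -219.5 93
```

```text
eef_pos: [509.9, -220.0, 129.7]
t 35.575 p [ 509.9 -220.   129.7] yaw 3.025 F [ 0.4 -1.3 -2. ] M [ 0.08 -0.12 -0.02] op 15.8 g 29.9 q [ 1.26  0.36 -1.07  1.78  0.34  1.2   1.55]
tool delta [ 0.4  0.4 36.7]
```

To row units: 37 mm / 800 = 0.0463, 35 mm / 800 = 0.0438.

```bash
python3 nudge.py '{"ticks": [[0.0003,0.0003,0.015,0,10],[0.0003,0.0003,0.03,0,10],[0.0003,0.0003,0.0438,0,10],[0.0003,0.0003,0.0463,0,10],[0.0003,0.0003,0.0463,0,10]]}'|sed -n 2p;python3 st.py
```

```text
eef_pos: [509.0, -220.1, 92.1]
t 36.2 p [ 509.  -220.1   92.1] yaw 3.024 F [-1.5  0.   5. ] M [ 0.32  0.39 -0.03] op 15.8 g 30.0 q [ 1.24  0.41 -1.04  1.82  0.39  1.14  1.52]
```

To row units: -75 mm / 800 = -0.0938, -50 mm / 800 = -0.0625.

```bash
python3 nudge.py '{"ticks": [[0,0,0,0,50],[0,0,0,0,50],[0,0,-0.0625,0,50],[0,0,-0.0938,0,50]]}'|sed -n 2p;  python3 nudge.py '{"ticks": [[-0.0038,-0.0625,0,-0.0541,50],[-0.0066,-0.0925,0,-0.1082,50],[-0.0066,-0.0925,0,-0.1082,50],[-0.0066,-0.0925,0,-0.1082,50]]}'|sed -n 2p;python3 st.py 505.8 -294.8 91
```

```text
eef_pos: [509.7, -220.5, 168.5]
eef_pos: [505.5, -293.1, 166.3]
t 37.2 p [ 505.5 -293.1  166.3] yaw -2.92 F [-0.5  1.3  0.9] M [ 0.18 -0.22  0.03] op 50.2 g 0.0 q [ 1.37  0.42 -1.11  1.67  0.39  1.3   1.98]
tool delta [ 0.1 -1.8 75.3]
```

To row units: 75 mm / 800 = 0.0938, 70 mm / 800 = 0.0875.

```bash
python3 nudge.py '{"ticks": [[0,-0.0013,0.0563,0,50],[0,-0.0013,0.0875,0,50],[0,-0.0013,0.0938,0,50],[0,-0.0013,0.0938,0,50]]}' | sed -n 2p; python3 nudge.py '{"ticks": [[0,0,0,0,10],[0,0,0,0,10],[0,0,0,0,10],[0,0,0,0,10],[0,0,0,0,10]]}'|sed -n 2p; python3 st.py; python3 nudge.py '{"ticks": [[0,0,-0.05,0,10],[0,0,-0.1125,0,10],[0,0,-0.175,0,10],[0,0,-0.1938,0,10],[0,0,-0.1938,0,10]]}' | sed -n 2p;python3 st.py 540 162.3 240
```

```text
eef_pos: [506.2, -294.6, 92.3]
eef_pos: [505.6, -295.4, 91.6]
t 38.325 p [ 505.6 -295.4   91.6] yaw -2.919 F [0.3 0.5 0.6] M [ 0.11 -0.09 -0.03] op 15.5 g 29.8 q [ 1.33  0.5  -1.06  1.74  0.47  1.18  1.93]
eef_pos: [505.6, -295.6, 246.5]
t 38.95 p [ 505.6 -295.6  246.5] yaw -2.92 F [-0.6  0.2 -2.4] M [ 0.11 -0.09  0.02] op 15.6 g 29.8 q [ 1.4   0.37 -1.15  1.55  0.34  1.44  2.02]
tool delta [-134.4  439.1    6.2]
```

To row units: 285 mm / 800 = 0.3563, 228 mm / 800 = 0.285.

```bash
python3 nudge.py '{"ticks": [[-0.0213,0.0713,0,0,10],[-0.0425,0.1425,0,0,10],[-0.0638,0.2138,0,0,10],[-0.085,0.285,0,0,10],[-0.1063,0.3563,0,0,10]]}'|sed -n 2p;  python3 nudge.py '{"ticks": [[-0.0213,0.0713,0,0,10],[-0.0425,0.1425,0,0,10],[-0.0575,0.185,0,0,10],[-0.0613,0.1913,0,0,10],[-0.0613,0.1913,0,0,10]]}'|sed -n 2p;python3 nudge.py '{"ticks": [[0,0,0.0125,0,10],[0,0,0.0125,0,10]]}'|sed -n 2p;python3 st.py 540 162.3 224
python3 - <<'E'
from cam import *
import pickle
t0,s0=pickle.load(open("c0.pkl","rb"))
from plant import ctrl, viewer; p=ctrl.sense()["eef_pos"]
s=cap("scene"); z=p[2]-82.6
(u,v),m,o=socket(s,s0,(p[0],p[1],z+17),True); print(u,v,o)
E
```

```text
eef_pos: [524.2, 2.3, 244.3]
eef_pos: [539.1, 160.4, 244.8]
eef_pos: [539.4, 159.0, 235.0]
t 40.45 p [539.4 159.  235. ] yaw -2.922 F [-0.6  0.2 -1.4] M [ 0.09 -0.13 -0.01] op 15.9 g 29.8 q [ 0.68  0.35 -1.24  1.62  0.33  1.41  1.2 ]
tool delta [-1.3  3.1 11. ]
.........################...
...........##############...
............#####..#####....
............#####....##.....
............#####...........
............#####...........
............#####...........
............#####...........
............#######.........
..........##########........
.........############.......
.........############.......
.........############.......
.........############.......
.........############.......
.........############.......
.........############.......
.........############.......
.........############.......
.........####..######.......
..........##....####........
................#...........
..........##................
.............#..............
............................
............................
............................
............................
212.5563916309725 186.09514602655585 (198, 172)
```

To row units: 5 mm / 800 = 0.0063, -1.3 mm / 800 = -0.0016.

```bash
python3 nudge.py '{"ticks": [[-0.0016,0.0038,0.0063,0,10],[-0.0016,0.0038,0.0063,0,10],[-0.0016,0.0038,0.0063,0,10],[-0.0016,0.0038,0.0063,0,10]]}'|sed -n 2p;python3 st.py 540.3 162.5 219
```

```text
eef_pos: [540.4, 164.6, 231.7]
t 41.0 p [540.4 164.6 231.7] yaw -2.919 F [-0.1  0.6 -1.3] M [ 0.06 -0.09 -0.03] op 15.7 g 29.8 q [ 0.67  0.35 -1.23  1.62  0.34  1.41  1.19]
tool delta [ 0.5 -2.  12.7]
```

To row units: 12 mm / 800 = 0.015, -1.5 mm / 800 = -0.0019.

```bash
python3 nudge.py '{"ticks": [[0.0004,-0.0019,0.0038,0,10],[0.0004,-0.0019,0.0075,0,10],[0.0004,-0.0019,0.0113,0,10],[0.0004,-0.0019,0.015,0,10],[0.0004,-0.0019,0.015,0,10]]}'|sed -n 2p;python3 st.py 540.3 162.5 219
```

```text
eef_pos: [540.2, 162.9, 219.2]
t 41.625 p [540.2 162.9 219.2] yaw -2.919 F [ 0.1 -0.2 -1.6] M [ 0.1  -0.17  0.04] op 15.8 g 29.8 q [ 0.67  0.36 -1.23  1.64  0.35  1.38  1.19]
tool delta [-0.  -0.4  0.2]
```

To row units: 8 mm / 800 = 0.01, 7 mm / 800 = 0.0088.

```bash
python3 nudge.py '{"ticks": [[0,0,0.0038,0,10],[0,0,0.0075,0,10],[0,0,0.0088,0,10],[0,0,0.01,0,10],[0,0,0.01,0,10]]}'|sed -n 2p;python3 st.py; python3 nudge.py '{"ticks": [[0,0,0.0006,0.0191,10],[0,0,0.0006,0.0382,10]]}'>/dev/null;python3 st.py;python3 nudge.py '{"ticks": [[0,0,0,0.0318,10]]}'>/dev/null;python3 st.py;python3 nudge.py '{"ticks": [[0,0,0,0.0318,10]]}'>/dev/null;python3 st.py
```

```text
eef_pos: [540.8, 163.6, 212.9]
t 42.25 p [540.8 163.6 212.9] yaw -2.919 F [-1.5 -0.1  6.1] M [-0.07  0.29 -0.01] op 15.7 g 29.8 q [ 0.66  0.37 -1.22  1.65  0.35  1.37  1.18]
t 42.5 p [541.7 163.7 212.9] yaw -3.041 F [0.3 0.4 7.3] M [-0.03 -0.25  0.05] op 15.9 g 29.8 q [ 0.65  0.35 -1.2   1.65  0.34  1.36  1.07]
t 42.625 p [542.  163.4 212.9] yaw 3.141 F [ 1.5 -0.9  6.4] M [-0.12 -0.42  0.02] op 15.4 g 29.8 q [ 0.64  0.34 -1.18  1.65  0.32  1.36  0.98]
t 42.75 p [542.2 163.2 212.9] yaw 3.04 F [ 1.1 -0.4  6.9] M [-0.26 -0.47 -0.  ] op 15.7 g 29.8 q [ 0.62  0.33 -1.16  1.65  0.31  1.36  0.89]
```

Careful with the scale: shifts go in shares of 800 mm and turns go in shares of 180 degrees. That gives: 0.12 rad / 3.1416 = 0.0382.

```bash
python3 nudge.py '{"ticks": [[0,0,0,0.0382,10]]}'>/dev/null;python3 st.py;python3 nudge.py '{"ticks": [[0,0,0,0.0382,10]]}'>/dev/null;python3 st.py;python3 nudge.py '{"ticks": [[0,0,0,0.0382,10]]}'>/dev/null;python3 st.py;python3 nudge.py '{"ticks": [[0,0,0,0.0382,10]]}'>/dev/null;python3 st.py;python3 nudge.py '{"ticks": [[0,0,0,0.0382,10]]}'>/dev/null;python3 st.py;python3 nudge.py '{"ticks": [[0,0,0,0.0382,10]]}'>/dev/null;python3 st.py
```

```text
t 42.875 p [542.3 162.9 212.9] yaw 2.92 F [ 0.7 -1.   7. ] M [-0.35 -0.5   0.05] op 15.5 g 29.8 q [ 0.61  0.32 -1.13  1.65  0.3   1.35  0.78]
t 43.0 p [542.3 162.7 212.9] yaw 2.799 F [ 0.6 -1.5  6.3] M [-0.43 -0.42  0.02] op 15.8 g 29.8 q [ 0.59  0.31 -1.11  1.65  0.29  1.35  0.67]
t 43.125 p [542.2 162.6 212.9] yaw 2.679 F [ 0.8 -2.1  6.4] M [-0.49 -0.33  0.04] op 15.6 g 29.8 q [ 0.58  0.3  -1.08  1.65  0.28  1.35  0.56]
t 43.25 p [542.2 162.5 212.9] yaw 2.559 F [ 0.9 -2.4  6.7] M [-0.52 -0.31  0.05] op 15.9 g 29.8 q [ 0.56  0.29 -1.06  1.65  0.27  1.35  0.45]
t 43.375 p [542.1 162.4 212.9] yaw 2.439 F [-0.  -1.1  6.9] M [-0.6  -0.21  0.05] op 15.6 g 29.9 q [ 0.55  0.29 -1.04  1.65  0.26  1.34  0.33]
t 43.5 p [542.  162.3 212.9] yaw 2.319 F [ 0.5 -2.2  7.3] M [-0.55 -0.09  0.04] op 15.6 g 29.9 q [ 0.53  0.28 -1.02  1.65  0.25  1.34  0.22]
```

To row units: -40 mm / 800 = -0.05, -25 mm / 800 = -0.0313, -0.72 rad / 3.1416 = -0.2292.

```bash
python3 nudge.py '{"ticks": [[0,0,-0.0313,0,10],[0,0,-0.05,-0.0573,10],[0,0,-0.05,-0.1146,10],[0,0,-0.05,-0.1719,10],[0,0,-0.05,-0.2292,10]]}' >/dev/null;python3 nudge.py '{"ticks": [[0,0,0,-0.0255,10],[0,0,0,-0.0255,10]]}' >/dev/null; python3 st.py 505.6 -295.5 245
```

```text
t 44.375 p [540.2 162.9 250.7] yaw 3.123 F [-0.3  0.7 -2.3] M [ 0.07 -0.13  0.  ] op 15.8 g 29.9 q [ 0.64  0.31 -1.17  1.6   0.28  1.43  0.99]
tool delta [  26.  -458.9    5.7]
```

To row units: -300 mm / 800 = -0.375, -240 mm / 800 = -0.3.

```bash
python3 nudge.py '{"ticks": [[0.0038,-0.075,0,0,10],[0.0075,-0.15,0,0,10],[0.0113,-0.225,0,0,10],[0.015,-0.3,0,0,10],[0.0188,-0.375,0,0,10]]}'|sed -n 2p;  python3 nudge.py '{"ticks": [[0.0038,-0.075,0,0,10],[0.0075,-0.15,0,0,10],[0.0113,-0.19,0,0,10],[0.0125,-0.1975,0,0,10],[0.0125,-0.1975,0,0,10]]}'|sed -n 2p;python3 st.py 505.6 -295.5 130
```

```text
eef_pos: [519.6, -138.7, 251.3]
eef_pos: [507.4, -293.4, 250.9]
t 45.625 p [ 507.4 -293.4  250.9] yaw 3.124 F [ 0.7  0.5 -0.8] M [ 0.13 -0.15  0.03] op 16.0 g 29.9 q [ 1.31  0.31 -1.01  1.55  0.27  1.43  1.83]
tool delta [  1.8  -2.2 120.9]
```

To row units: 120 mm / 800 = 0.15, 110 mm / 800 = 0.1375.

```bash
python3 nudge.py '{"ticks": [[0.0019,-0.0019,0.075,0,10],[0.0019,-0.0019,0.1375,0,10],[0.0019,-0.0019,0.15,0,10],[0.0019,-0.0019,0.15,0,10]]}'|sed -n 2p;python3 st.py 505.6 -295.5 91.6
```

```text
eef_pos: [506.7, -294.8, 132.1]
t 46.125 p [ 506.7 -294.8  132.1] yaw 3.126 F [ 0.7 -0.8 -1.5] M [ 0.08 -0.17  0.01] op 16.0 g 29.9 q [ 1.27  0.4  -0.97  1.7   0.35  1.22  1.77]
tool delta [ 1.1 -0.7 40.5]
```

To row units: 41 mm / 800 = 0.0513, 40 mm / 800 = 0.05.

```bash
python3 nudge.py '{"ticks": [[0.0013,-0.0006,0.0175,0,10],[0.0013,-0.0006,0.035,0,10],[0.0013,-0.0006,0.05,0,10],[0.0013,-0.0006,0.0513,0,10],[0.0013,-0.0006,0.0513,0,10]]}'|sed -n 2p;python3 st.py
```

```text
eef_pos: [505.2, -296.0, 90.6]
t 46.75 p [ 505.2 -296.    90.6] yaw 3.124 F [-0.6  1.4  4.4] M [ 0.55  0.17 -0.03] op 15.4 g 30.0 q [ 1.25  0.45 -0.94  1.75  0.39  1.15  1.75]
```

To row units: -75 mm / 800 = -0.0938, -50 mm / 800 = -0.0625.

```bash
python3 nudge.py '{"ticks": [[0,0,0,0,50],[0,0,0,0,50],[0,0,-0.0625,0,50],[0,0,-0.0938,0,50]]}'|sed -n 2p;  python3 nudge.py '{"ticks": [[-0.0025,0.0625,0,0.0318,50],[-0.0038,0.095,0,0.0318,50],[-0.0038,0.095,0,0.0318,50],[-0.0038,0.095,0,0.0318,50]]}'|sed -n 2p;python3 st.py 509.2 -220.1 91
```

```text
eef_pos: [505.5, -296.9, 166.9]
eef_pos: [508.6, -222.0, 164.6]
t 47.75 p [ 508.6 -222.   164.6] yaw 3.024 F [-0.6 -0.6  0.5] M [ 0.06 -0.11 -0.01] op 50.0 g 0.0 q [ 1.24  0.3  -1.01  1.74  0.27  1.25  1.61]
tool delta [-0.5  2.1 73.6]
```

To row units: 73 mm / 800 = 0.0913, 68 mm / 800 = 0.085.

```bash
python3 nudge.py '{"ticks": [[0,0.0019,0.0563,0,50],[0,0.0019,0.085,0,50],[0,0.0019,0.0913,0,50],[0,0.0019,0.0913,0,30]]}' | sed -n 2p; python3 nudge.py '{"ticks": [[0,0,0,0,10],[0,0,0,0,10],[0,0,0,0,10],[0,0,0,0,10]]}'|sed -n 2p; python3 st.py; python3 nudge.py '{"ticks": [[0,0,-0.05,0,10],[0,0,-0.1125,0,10],[0,0,-0.175,0,10],[0,0,-0.1938,0,10],[0,0,-0.1938,0,10]]}' | sed -n 2p;python3 st.py 540.2 162.7 240
```

```text
eef_pos: [509.3, -219.9, 92.2]
eef_pos: [509.4, -219.5, 92.5]
t 48.75 p [ 509.4 -219.5   92.5] yaw 3.024 F [-0.3 -0.2  1.9] M [ 0.01 -0.1  -0.  ] op 15.5 g 30.0 q [ 1.19  0.38 -0.97  1.82  0.34  1.13  1.55]
eef_pos: [509.2, -219.1, 246.9]
t 49.375 p [ 509.2 -219.1  246.9] yaw 3.024 F [ 0.4 -0.1 -2.6] M [ 0.09 -0.09 -0.01] op 15.6 g 30.0 q [ 1.27  0.23 -1.05  1.63  0.2   1.4   1.66]
tool delta [ 14.1 382.8   6.6]
```

To row units: 300 mm / 800 = 0.375, 240 mm / 800 = 0.3.

```bash
python3 nudge.py '{"ticks": [[0.0025,0.075,0,0,10],[0.005,0.15,0,0,10],[0.0075,0.225,0,0,10],[0.01,0.3,0,0,10],[0.0138,0.375,0,0,10]]}'|sed -n 2p;  python3 nudge.py '{"ticks": [[0.0025,0.0625,0,0,10],[0.0038,0.0975,0,0,10],[0.0038,0.1025,0.005,0,10],[0.0038,0.1025,0.005,0,10],[0.0038,0.1025,0.005,0,10]]}'|sed -n 2p;python3 st.py 540.2 162.7 224
python3 - <<'E'
from cam import *
import pickle
t0,s0=pickle.load(open("c0.pkl","rb"))
from plant import ctrl, viewer; p=ctrl.sense()["eef_pos"]
s=cap("scene"); z=p[2]-83.5
(u,v),m,o=socket(s,s0,(p[0],p[1],z+17),True); print(u,v,o)
E
```

```text
eef_pos: [532.2, 81.2, 244.5]
eef_pos: [540.3, 159.7, 242.1]
t 50.625 p [540.3 159.7 242.1] yaw 3.021 F [ 0.9 -0.1 -2.8] M [ 0.12 -0.11  0.02] op 15.9 g 30.0 q [ 0.65  0.32 -1.18  1.61  0.3   1.42  0.89]
tool delta [ 0.4  3.  18.1]
.........############.......
..........###########.......
............#########.......
.............########.......
............#########.......
............#######.........
............#####...........
............#####...........
............#####...........
............########........
............########........
.........############.......
.........############.......
.........############.......
.........############.......
.........############.......
.........############.......
.........############.......
.........############.......
.........############.......
..........##########........
...........##..####.........
............................
................#...........
..........##.#..#...........
.............#...#..........
............................
............................
212.1698080271094 184.56759190663243 (198, 170)
```

To row units: 12 mm / 800 = 0.015, 10 mm / 800 = 0.0125.

```bash
python3 nudge.py '{"ticks": [[0.0003,0.001,0.0125,0,10],[0.0003,0.001,0.015,0,10],[0.0003,0.001,0.015,0,10],[0.0003,0.001,0.015,0,10]]}'|sed -n 2p;python3 st.py 540.4 163 220
```

```text
eef_pos: [540.2, 162.8, 231.2]
t 51.175 p [540.2 162.8 231.2] yaw 3.024 F [ 0.4  0.5 -1.7] M [ 0.15 -0.13  0.02] op 15.7 g 30.0 q [ 0.64  0.32 -1.18  1.63  0.3   1.39  0.88]
tool delta [-0.2  0.2 11.2]
```

Good position; lower and search clockwise.

To row units: 12 mm / 800 = 0.015, 10 mm / 800 = 0.0125.

```bash
python3 nudge.py '{"ticks": [[0,0,0.005,0,10],[0,0,0.0088,0,10],[0,0,0.0125,0,10],[0,0,0.015,0,10]]}'>/dev/null;python3 st.py;python3 nudge.py '{"ticks": [[0,0,0,0.0318,10],[0,0,0,0.0637,10]]}'>/dev/null;python3 st.py;python3 nudge.py '{"ticks": [[0,0,0,0.0318,10],[0,0,0,0.0637,10]]}'>/dev/null;python3 st.py
```

```text
t 51.675 p [540.8 163.  219. ] yaw 3.024 F [ 1.9  1.  -0.5] M [ 0.29 -0.81 -0.01] op 15.4 g 30.0 q [ 0.64  0.33 -1.17  1.64  0.31  1.37  0.87]
t 51.925 p [540.9 163.  218.9] yaw 2.821 F [ 2.8  0.8 -2. ] M [ 0.29 -1.09  0.05] op 15.5 g 30.0 q [ 0.61  0.32 -1.13  1.65  0.29  1.37  0.69]
t 52.175 p [541.  162.8 218.9] yaw 2.621 F [ 2.2  1.5 -3.1] M [ 0.2  -1.04  0.31] op 15.9 g 30.1 q [ 0.58  0.3  -1.09  1.65  0.27  1.36  0.5 ]
```

To row units: 7 mm / 800 = 0.0088, 6 mm / 800 = 0.0075, -0.1 rad / 3.1416 = -0.0318.

```bash
python3 nudge.py '{"ticks": [[0,0,0.0025,-0.0318,10],[0,0,0.005,-0.0318,10],[0,0,0.0075,-0.0318,10],[0,0,0.0088,-0.0318,10],[0,0,0.0088,-0.0318,10]]}'>/dev/null;python3 st.py
```

```text
t 52.8 p [541.6 163.1 214.1] yaw 2.723 F [-0.6 -0.5 10.3] M [-0.13 -0.35  0.06] op 15.8 g 30.0 q [ 0.59  0.31 -1.11  1.65  0.29  1.35  0.59]
```

To row units: 0.08 rad / 3.1416 = 0.0255.

```bash
python3 nudge.py '{"ticks": [[0,0,0,0.0255,10]]}'>/dev/null;python3 st.py;python3 nudge.py '{"ticks": [[0,0,0,0.0255,10]]}'>/dev/null;python3 st.py;python3 nudge.py '{"ticks": [[0,0,0,0.0255,10]]}'>/dev/null;python3 st.py;python3 nudge.py '{"ticks": [[0,0,0,0.0255,10]]}'>/dev/null;python3 st.py;
```

```text
t 52.925 p [541.6 162.9 214. ] yaw 2.642 F [ 1.3 -1.1  8.3] M [-0.22 -0.55  0.48] op 15.9 g 30.2 q [ 0.58  0.31 -1.1   1.65  0.28  1.35  0.52]
t 53.05 p [541.7 162.8 213.9] yaw 2.561 F [ 0.9 -1.4  8.1] M [-0.23 -0.49  0.54] op 15.8 g 30.3 q [ 0.57  0.3  -1.08  1.65  0.27  1.35  0.44]
t 53.175 p [541.6 162.7 214. ] yaw 2.48 F [ 0.9 -1.1  6.8] M [-0.38 -0.34  0.09] op 15.8 g 30.0 q [ 0.56  0.29 -1.06  1.65  0.26  1.35  0.37]
t 53.3 p [541.6 162.5 213.9] yaw 2.4 F [ 1.8 -1.5  7.6] M [-0.25 -0.3  -0.07] op 16.0 g 30.0 q [ 0.55  0.29 -1.05  1.65  0.26  1.35  0.29]
```

To row units: 0.05 rad / 3.1416 = 0.0159.

```bash
python3 nudge.py '{"ticks": [[0,0,0,0.0159,10],[0,0,0,0.0159,10]]}'>/dev/null;python3 st.py;python3 nudge.py '{"ticks": [[0,0,0,0.0159,10],[0,0,0,0.0159,10]]}'>/dev/null;python3 st.py
```

```text
t 53.55 p [541.5 162.7 214. ] yaw 2.352 F [ 0.3 -0.5  8.5] M [-0.28 -0.3  -0.11] op 15.8 g 30.0 q [ 0.55  0.28 -1.04  1.65  0.25  1.35  0.25]
t 53.8 p [541.5 162.5 213.9] yaw 2.302 F [ 0.7 -0.8  8.5] M [-0.32 -0.33 -0.1 ] op 15.7 g 30.0 q [ 0.54  0.28 -1.03  1.65  0.25  1.34  0.2 ]
```

To row units: 0.08 rad / 3.1416 = 0.0255.

```bash
python3 nudge.py '{"ticks": [[0,0,0,0.0255,10]]}'>/dev/null;python3 st.py;python3 nudge.py '{"ticks": [[0,0,0,0.0255,10]]}'>/dev/null;python3 st.py;python3 nudge.py '{"ticks": [[0,0,0,0.0255,10]]}'>/dev/null;python3 st.py;python3 nudge.py '{"ticks": [[0,0,0,0.0255,10]]}'>/dev/null;python3 st.py
```

```text
t 53.925 p [541.5 162.5 213.9] yaw 2.221 F [ 0.3 -1.2  8.2] M [-0.41 -0.14  0.09] op 15.5 g 30.0 q [ 0.53  0.28 -1.02  1.65  0.24  1.34  0.12]
t 54.05 p [541.3 162.6 213.9] yaw 2.14 F [-0.9 -2.1  8.5] M [-0.29 -0.17  0.09] op 16.0 g 30.0 q [ 0.52  0.27 -1.01  1.65  0.24  1.34  0.05]
t 54.175 p [541.2 162.8 213.9] yaw 2.06 F [ 0.  -0.5  8.8] M [-0.31 -0.23  0.1 ] op 15.9 g 30.0 q [ 0.51  0.27 -0.99  1.65  0.23  1.34 -0.03]
t 54.3 p [541.3 162.5 213.9] yaw 1.98 F [ 0.5 -1.8  8.3] M [-0.46 -0.08  0.11] op 16.0 g 30.0 q [ 0.5   0.26 -0.98  1.65  0.23  1.34 -0.1 ]
```

To row units: 0.08 rad / 3.1416 = 0.0255.

```bash
python3 nudge.py '{"ticks": [[0,0,0,0.0255,10]]}'>/dev/null;python3 st.py;python3 nudge.py '{"ticks": [[0,0,0,0.0255,10]]}'>/dev/null;python3 st.py;python3 nudge.py '{"ticks": [[0,0,0,0.0255,10]]}'>/dev/null;python3 st.py;python3 nudge.py '{"ticks": [[0,0,0,0.0191,10]]}'>/dev/null;python3 st.py
```

```text
t 54.425 p [541.2 162.3 213.9] yaw 1.9 F [ 0.4 -1.2  9.1] M [-0.57 -0.04  0.17] op 15.5 g 30.0 q [ 0.49  0.26 -0.97  1.65  0.22  1.34 -0.18]
t 54.55 p [541.2 162.3 213.9] yaw 1.82 F [-1.4 -2.   9.4] M [-0.51 -0.03  0.28] op 15.7 g 30.0 q [ 0.48  0.26 -0.95  1.66  0.22  1.34 -0.26]
t 54.675 p [541.1 162.3 213.9] yaw 1.74 F [ 0.3 -1.7  8.9] M [-0.54  0.04  0.17] op 15.5 g 30.0 q [ 0.47  0.25 -0.94  1.66  0.21  1.34 -0.33]
t 54.8 p [541.  162.3 213.9] yaw 1.681 F [-0.5 -2.8  9.7] M [-0.54  0.13  0.3 ] op 15.7 g 30.1 q [ 0.47  0.25 -0.93  1.66  0.21  1.34 -0.39]
```

To row units: 0.05 rad / 3.1416 = 0.0159.

```bash
python3 nudge.py '{"ticks": [[0,0,0,0.0159,10]]}'>/dev/null;python3 st.py;python3 nudge.py '{"ticks": [[0,0,0,0.0095,10],[0,0,0,0.0095,10],[0,0,0,0.0095,10]]}'>/dev/null;python3 st.py
```

```text
t 54.925 p [541.  162.2 213.9] yaw 1.632 F [-1.  -2.2  9. ] M [-0.62  0.08  0.47] op 15.9 g 30.1 q [ 0.46  0.25 -0.92  1.66  0.21  1.34 -0.44]
t 55.3 p [540.9 162.3 213.9] yaw 1.604 F [-0.1 -2.  10.1] M [-0.66  0.06  0.45] op 15.9 g 30.1 q [ 0.46  0.25 -0.92  1.66  0.2   1.34 -0.46]
```

To row units: -0.03 rad / 3.1416 = -0.0095.

```bash
python3 nudge.py '{"ticks": [[0,0,0,-0.0095,10],[0,0,0,-0.0095,10],[0,0,0,-0.0095,10]]}'>/dev/null;python3 st.py
python3 - <<'E'
from cam import *
t,s=cap("top"),cap("scene")
for k,a,b in(("yellow",(305,201),(292,177)),("red",(355,203),(325,163))):
  for n,c,q in(("top",t,a),("scene",s,b)):
    p,y,mu,ar,_,sz=bar(c,k,109,q); print(k,n,p.round(1),round(y,3),ar)
a=cv2.resize(s["frame"][140:230,165:265],(440,396),interpolation=cv2.INTER_CUBIC); b=cv2.resize(s["frame"][140:215,265:345],(360,396))
cv2.imwrite("pics/end.png",np.hstack([a,b])[:,:,::-1])
E
```

```text
t 55.675 p [541.  162.2 213.9] yaw 1.632 F [-0.5 -2.2 10.1] M [-0.61  0.16  0.05] op 15.8 g 30.0 q [ 0.46  0.25 -0.92  1.66  0.21  1.34 -0.43]
yellow top [ 508.7 -148.   109. ] 0.057 150
yellow scene [ 512.3 -144.8  109. ] -0.042 112
red top [ 504.  -298.7  109. ] -0.004 181
red scene [ 508.1 -295.3  109. ] -0.079 105
```

View pics/end.png

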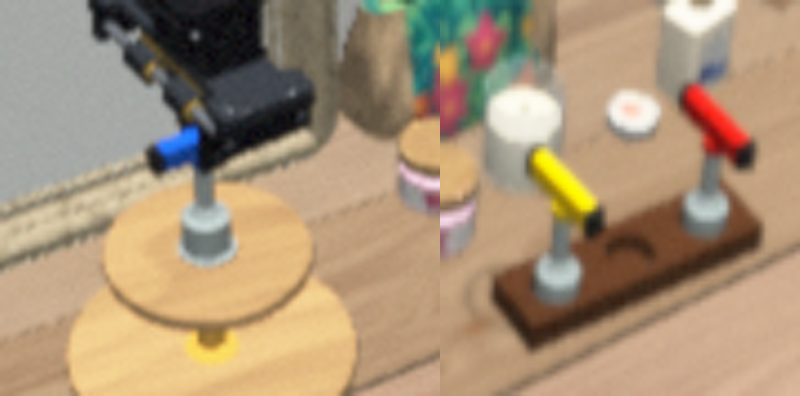

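The picture shows blue down on the washer (socket at about (207, 240)). Yellow at (558, 280) and red at (706, 210) stand upright in the holder. Handing in.

```bash
python3 -c "
from plant import ctrl, viewer
print(ctrl.finish_job())"
```

```text
the job is handed in; nothing more can be done
None
```

The job is handed in, with no verdict shown: blue seemed to be the fitting driver, and I left it gripped and fully down on the nut, which took about 0.45 N m against its stop without turning; on the way the socket seemed to jump over the nut's corners at least once. Red spun freely on the nut and yellow would not go down over it, though yellow may have been up to 1.5 mm off centre; both stand back upright in the holder.

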